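# Square up to the mark and set the centre punch on it

## Task

Set the try square straight: stock flush against the plate's front edge (the one along the front of the bench), blade lying over the plate, the outer edge of the blade just to the right of the ringed cross (not covering the ring, at most 15 mm from its line), and let go of it. Then draw the spring-nosed centre punch out of its wooden block, stand it upright with its point inside the ring, and press down gently until the sprung nose has gone in about half-way, never right home. Finish while still holding the punch pressed there, with the square still flush and the other objects left where they were.

Things in the scene. Friction and masses are not known exactly. Their poses are not given: they have to be found in the camera images.
- plate: Bright steel plate fixed to the bench left of the vise, 140 mm (its x) by 150 mm (its y), 7.5 mm thick. Origin: centre of its underside, on the bench; x points away from the robot (turned up to 0.2 rad), z up. Its front edge, towards the front of the bench, is the straight face at its x = -70 mm. Wall cabinets hang 0.55 m above the bench from about x = 0.6 m on: keep the wrist below or in front of them.
- mark: Scribed cross with a ring of 10 mm diameter round its centre, on the plate's top. Origin: the centre of the cross, on the plate's top surface (z = 7.5 mm over the bench). Axes as the plate's.
- square_stock (a point): Try square, loose, 0.2 kg, lying askew, stock on the bench in front of the plate, blade over the plate. Point: centre of its dark stock (100 mm along x, 18 along y, 16 high), 8 mm up. x along the stock, y across, z up; its y = -9 mm face goes against the plate. Laid as asked, its y points to the robot, x to the left, its top 8 mm stand above the plate: pinch it there across y near x = 0.
- square_blade (a point): Middle of the outer edge of the square's steel blade (axes as the stock's; at +49, -84, +1 mm from the stock's centre). The blade leaves the stock's y = -9 mm face and runs 150 mm along -y; 22 mm wide, from x = +27 to +49 mm (outer edge, at the stock's end), 2 mm thick, underside 8 mm above the stock's, so it passes just over the plate while the stock lies on the bench.
- punch: Spring-nosed centre punch, loose, 0.1 kg, round, upright in its block. Origin: centre of its grip barrel (14 mm diameter, z = -30 to +30 mm); z up from point to top. A 20 mm flange below it (z = -34 to -30) rests on the block; then a 12 mm shaft to z = -64, then the slim nose, point at z = -80 mm with the nose out.
- punch_tip (a point): The point of the punch's nose (3 mm wide, rounded). It moves with the nose.
- punch_nose (a joint): How far the sprung nose is pressed in: 0 = fully out, 0.010 m = right home. The spring gives 2 N at 0 and 12 N at 0.010 (about 7 N half-way).
- holder: Wooden block fixed on the 3 mm rubber mat at the right, 64 x 64 x 62 mm high; the punch stands in a 14 mm hole, 56 mm deep, in its top. Origin: centre of its underside. Lift the punch straight up 55 mm or more to clear it. The vise and a torch on a stand (solid, up to 0.43 m high, 0.28 to 0.48 m ahead of the robot, left of its middle) stand between it and the plate.
- flux_tin: Round tin with a yellow lid, 67 mm diameter, 31 mm high, a bystander. Origin: centre of its underside.
- hex_nut: Large dark nut, 21 mm, 10 mm high, a bystander. Origin: centre of its underside.
- ring_magnet: Black ring, 40 mm diameter, 15 mm high, a bystander. Origin: centre of its underside.
- tape_measure: Yellow tape measure, 32 x 74 x 60 mm, a bystander. Origin: centre of its underside.
- brass_stub: Upright brass rod, 18 mm diameter, 62 mm high, a bystander. Origin: centre of its underside.

How it is judged:
By the outcome, as a careful person would: the job done as asked, in the order asked, and still so for the second after the job is handed in, while the arm keeps its last pose, push and grip.
It also fails if it takes over 61 s, if anything falls off the work surface, if the arm or the gripper's body presses on something with over 40 N, if the wrist force passes 120 N, or if a joint passes its speed limit or range.

## Robot

A 7-joint arm with a two-finger parallel gripper is mounted at the origin on a cart in front of the work surface, level with it; the furniture and walls round the work are solid. World frame = base frame: x ahead of the robot, y to its left, z up, the work surface at z = 0. Lengths are in mm, angles in rad, forces in N, time in s.
With the tool pointing down it reaches from about 400 to 875 mm from the base axis. Payload 4.4 kg.
Tool frame: the origin (TCP) lies between the finger pads; the fingertips stand 11 mm ahead of it and the grasp point (between the pads) lies 8 mm behind it; y points along the fingers, x is the direction in which the jaws open and shut, and the axes are right-handed (so a half turn about y gives the same grasp; the last joint's range is limited). The gripper opens to 85 mm and grips with 20 to 120 N. Pads are 22 mm wide; open, the fingers measure 114 mm over their backs; the gripper's body (76 mm by 85 mm) begins 54 mm behind the grasp point. The pads swing forward as they close: fully open they stand 13 mm farther back than shut.
Start: joints at [1.07, 0.628, 0.038, 1.517, -0.027, 0.996, -0.02], TCP at [273.827, -589.522, 242.313] pointing down, gripper open.
Joint ranges: [-3.06, 3.06], [-0.37, 2.12], [-1.25, 1.32], [0.18, 2.47], [-1.1, 4.24], [0.23, 1.98], [-2.94, 2.94]. Speed limits (rad/s): [2.57, 2.57, 3.14, 3.14, 3.14, 3.14, 3.14].

## Interface

Orientations are given as [roll, pitch, yaw] about the fixed x, y, z axes, in that order (R = Rz(yaw) Ry(pitch) Rx(roll)).
In Python, from cell import * gives the robot as it stands.
- The arm moves only by the shell command python3 -m jog 'ROWS'. ROWS is JSON, a list of rows, each an object of numbers: "x", "y", "z": the shift along the tool's x, y, z in mm; "ax", "ay", "az": the turn, a rotation vector about the tool's x, y, z in rad; "grip": the finger opening in mm, from 0 to 85.4. In form: [{"x": .., "y": .., "z": .., "ax": .., "ay": .., "az": .., "grip": ..}, ...]. A call has 1 to 5 rows; each row is the pose to reach, as a shift and turn from the pose commanded when the call began, along the tool's axes at that moment; what a row does not reach only later rows make up. A row lasts 1/10 s, in which the tool goes at most 50 mm and 8.59 degrees, less where a joint would pass 70% of its speed; a pose out of reach is approached as far as the arm can. A call with a gripper value outside its range is refused whole. The fingers move at their own pace and stop on an object; the grip force is fixed at half the most. Time passes only in rows, so rows that repeat a pose let the fingers close. It gives the time, the measured TCP pose, the force and the opening at its end, in the units of the state.
- read_state(): the state, without advancing time (a new reading comes with each control period).
- get_image(name): name is "scene" or "top" or "wrist"; returns a dict with "color" (384x512x3 uint8, red, green, blue), "vfov" (degrees; the focal length in pixels is half the picture's height over the tangent of half this angle, whatever the lens; pixels are square), "cx", "cy" (the principal point, pixels), "camera_from_world" (4x4, takes a point from world to camera coordinates). Camera axes: x right, y down, z forward; pixel columns grow to the right and rows downward; lengths in mm; the calibration is good to about 2 mm. A picture is of the moment at which its call begins. There is no depth.
- finish_job(): hands the job in, once; it reports no verdict.
The state is a dict: "clock": time; "qpos": joint angles; "qd": joint speeds; "tau": joint torques, N m; "eef_pos": TCP position; "tool_rot": TCP orientation; "force": force on the tool from outside, world axes, zero at the start; "torque": the same for the moment, N m; "width": finger opening in mm.
Only numpy, scipy, OpenCV 4.12 (cv2) and the standard library are available. Lean on these libraries where they do the work, as an engineer would, in place of code of your own. Each camera call takes 0.05 s, during which the arm holds its last target.

## Working session

There is one attempt and no reset: what is moved stays moved. The work goes in short steps, Python scripts to look and compute and a shell command to move; the robot and the scene stay as the last step left them, time stands still between calls to the robot, and variables do not carry over. Pictures are saved under pics/ and viewed, and the job is handed in when it is done.

```bash
ls; mkdir -p pics
cat > h.py <<'E'
from cell import *
import numpy as np, cv2
from scipy.spatial.transform import Rotation as R
def snap(n,tag,crop=None,s=1):
    d=get_image(n); np.savez(f'pics/{tag}.npz',c=d['color'],v=d['vfov'],cx=d['cx'],cy=d['cy'],T=d['camera_from_world'])
    show(tag,tag,crop,s)
def show(tag,out,crop=None,s=1):
    c=np.load(f'pics/{tag}.npz')['c'][:,:,::-1]
    if crop: c=c[crop[1]:crop[3],crop[0]:crop[2]]
    c=cv2.resize(c,None,fx=s,fy=s,interpolation=cv2.INTER_CUBIC); cv2.imwrite(f'pics/{out}.png',c)
def ray(tag,u,v):
    d=np.load(f'pics/{tag}.npz'); T=d['T']; h=d['c'].shape[0]; f=h/2/np.tan(np.radians(float(d['v']))/2)
    r=np.array([(u-d['cx'])/f,(v-d['cy'])/f,1.]); Rm=T[:3,:3]; o=-Rm.T@T[:3,3]; return o,Rm.T@r
def pix(tag,u,v,z):
    o,r=ray(tag,u,v); return o+r*(z-o[2])/r[2]
def proj(tag,p):
    d=np.load(f'pics/{tag}.npz'); T=d['T']; h=d['c'].shape[0]; f=h/2/np.tan(np.radians(float(d['v']))/2)
    q=T[:3,:3]@np.array(p)+T[:3,3]; return np.array([d['cx']+f*q[0]/q[2],d['cy']+f*q[1]/q[2]])
E
python3 - <<'E'
from h import *
print(read_state())
for n in ['scene','top','wrist']:
    snap(n,n+'0',s=1.5)
    d=np.load(f'pics/{n}0.npz'); T=d['T']; print(n,d['v'],d['cx'],d['cy'],-T[:3,:3].T@T[:3,3]); print(T.round(2))
E
```

```text
pics
{'clock': 0.0, 'qpos': array([ 1.07020864,  0.62933009,  0.03843902,  1.51838655, -0.0270161 ,
        0.99628259, -0.02002915]), 'qd': array([-8.45136891e-04,  5.27575353e-04,  7.90244463e-04,  2.60756382e-04,
       -8.79812117e-04,  3.22960986e-04,  6.82861069e-05]), 'tau': array([ 1.05508570e-03, -5.63378727e+01,  1.22606557e+00, -1.93445259e+01,
        1.08968068e-02,  1.04820920e-02,  7.54333342e-07]), 'eef_pos': array([ 273.56746924, -588.95752824,  241.39346623]), 'tool_rot': array([-1.57080559,  0.00188881, -1.13604461]), 'force': array([-0.20553945, -0.1111453 ,  1.14081674]), 'torque': array([-0.0113134 ,  0.02143369,  0.04398638]), 'width': 85.5162608520373}
scene 45.07179118132487 251.11579048159973 191.52515491157888 [ 349.20996072 -791.44364685 1479.73116816]
[[ 9.90000e-01 -1.60000e-01 -0.00000e+00 -4.72080e+02]
 [-1.40000e-01 -8.30000e-01 -5.40000e-01  1.90310e+02]
 [ 9.00000e-02  5.30000e-01 -8.40000e-01  1.63672e+03]
 [ 0.00000e+00  0.00000e+00  0.00000e+00  1.00000e+00]]
top 53.270020707544376 254.86668976435234 185.2234659303889 [ 393.70337587   92.16495388 1325.14523085]
[[ 3.00000e-02 -1.00000e+00 -0.00000e+00  8.34600e+01]
 [-9.90000e-01 -3.00000e-02 -1.00000e-01  5.26930e+02]
 [ 1.00000e-01  0.00000e+00 -9.90000e-01  1.27863e+03]
 [ 0.00000e+00  0.00000e+00  0.00000e+00  1.00000e+00]]
wrist 58.73400091201169 256.9601938540626 181.8601643052161 [ 343.07408718 -557.47159915  373.90273061]
[[ 4.2000e-01 -9.1000e-01 -0.0000e+00 -6.4906e+02]
 [-8.6000e-01 -4.0000e-01  3.0000e-01 -3.9820e+01]
 [-2.7000e-01 -1.2000e-01 -9.5000e-01  3.8134e+02]
 [ 0.0000e+00  0.0000e+00  0.0000e+00  1.0000e+00]]
```

View pics/scene0.png

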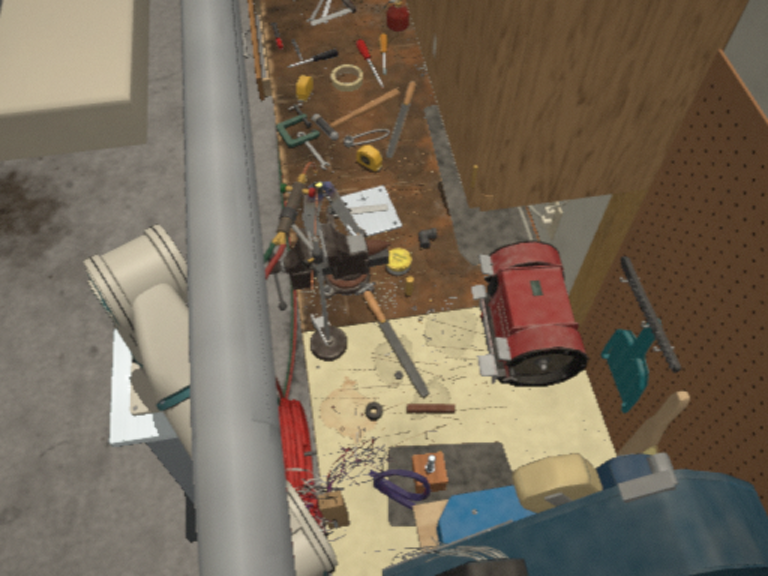

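View pics/top0.png

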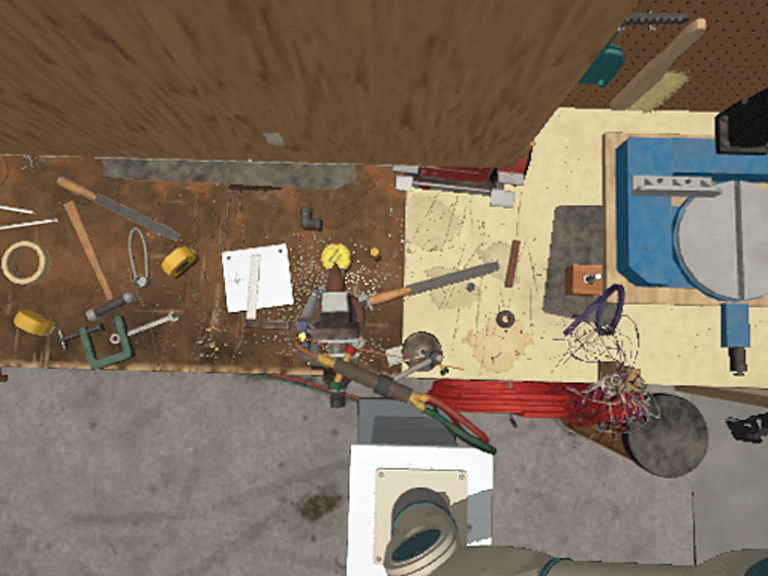

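View pics/wrist0.png

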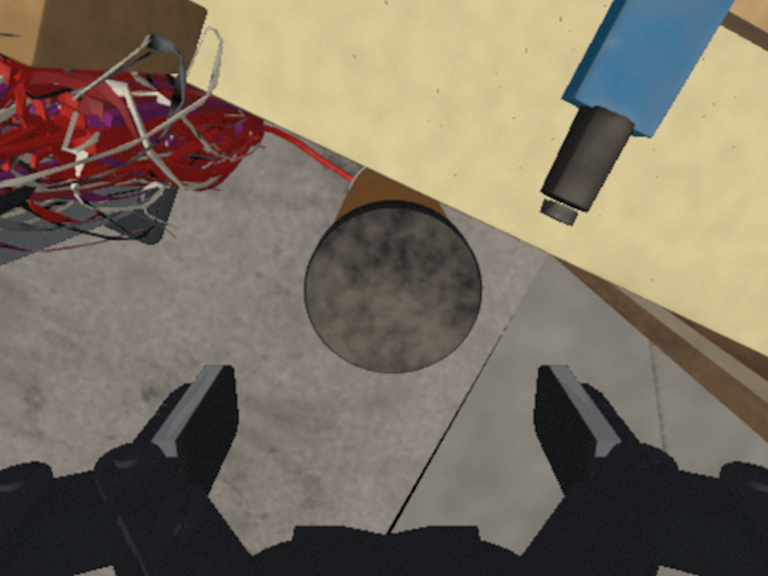

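Run:
```python
from h import *
show('top0','topA',[135,150,245,235],7)
show('top0','topB',[360,160,450,230],8)
show('scene0','scA',[200,110,300,190],8)
show('scene0','scB',[250,290,350,350],8)
```

```text
(no output)
```

View pics/topA.png

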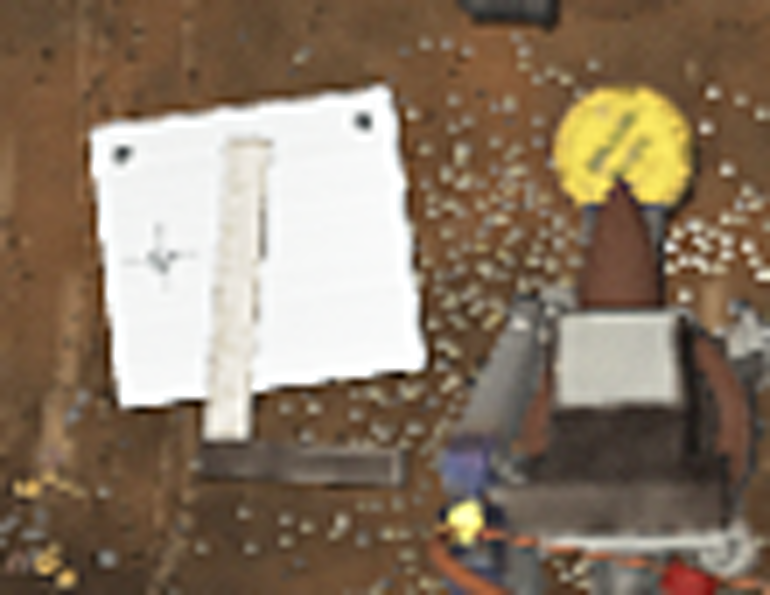

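View pics/topB.png

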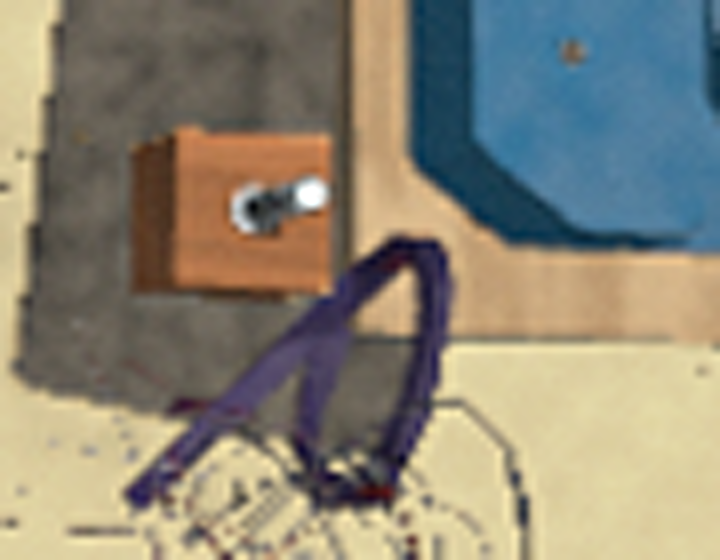

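View pics/scA.png

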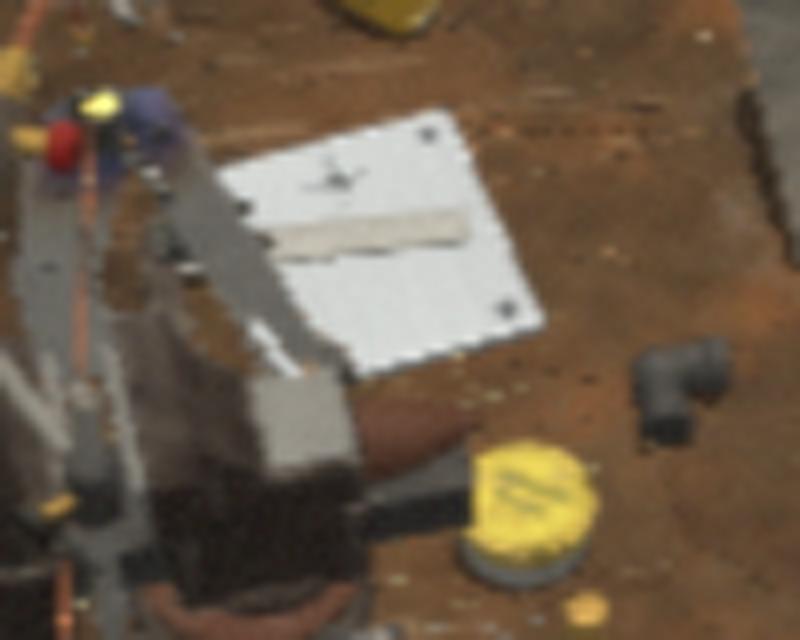

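View pics/scB.png

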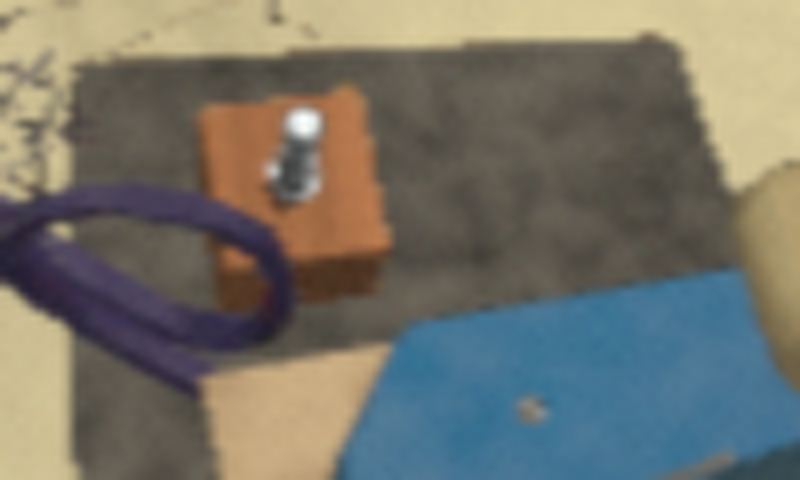

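Run:
```python
from h import *
def A(u,v,z): return pix('top0',135+u/7-.43,150+v/7-.43,z)
for n,u,v,z in [('BL',92,130,7.5),('BR',388,87,7.5),('FR',425,370,7.5),('FL',122,408,7.5),('cross',160,258,7.5),('stL-f',200,470,16),('stL-b',200,443,16),('stR-b',405,450,16),('stR-f',402,485,16),('bl tip L',225,138,10),('bl tip R',270,143,10),('bl base L',204,440,10),('bl base R',248,440,10)]:
    print(n,A(u,v,z).round(1))
o1,r1=ray('top0',360+312/8-.45,160+192/8-.45); o2,r2=ray('scene0',250+303/8-.45,290+125/8-.45)
a=np.linalg.lstsq(np.c_[r1,-r2],o2-o1,rcond=None)[0]; print('punch top',o1+r1*a[0],o2+r2*a[1])
print('flange', pix('top0',360+253/8-.45,160+210/8-.45,66), pix('scene0',250+293/8-.45,290+180/8-.45,66))
for u,v in [(175,130),(332,133),(330,292),(175,290)]: print('blk',pix('top0',360+u/8-.45,160+v/8-.45,65))
```

```text
BL [575.7 472.1   7.5]
BR [601.3 326.1   7.5]
FR [461.1 301.6   7.5]
FL [438.3 449.7   7.5]
cross [512.8 435.    7.5]
stL-f [409.  407.7  16. ]
stL-b [422.1 408.4  16. ]
stR-b [421.4 308.3  16. ]
stR-f [404.4 309.   16. ]
bl tip L [573.2 405.3  10. ]
bl tip R [571.3 382.9  10. ]
bl base L [423.7 408.   10. ]
bl base R [424.3 386.4  10. ]
punch top [ 531.9267922  -353.55385653  128.18732254] [ 530.17049608 -353.50747177  127.96723477]
flange [ 530.9585743  -352.30152696   66.        ] [ 530.10297537 -354.27477253   66.        ]
blk [ 563.50554643 -320.63127161   65.        ]
blk [ 564.04363401 -385.60121462   65.        ]
blk [ 497.96457206 -384.0867204    65.        ]
blk [ 497.02645318 -320.27647236   65.        ]
```

```bash
cat >> h.py <<'E'
def go(x,y,z,yaw,n=5):
    s=read_state(); Rm=R.from_euler('xyz',s['tool_rot']); Rt=R.from_euler('xyz',[-np.pi/2,0,yaw])
    d=Rm.inv().apply(np.array([x,y,z])-s['eef_pos']); w=(Rm.inv()*Rt).as_rotvec()
    print('t',round(s['clock'],2),'pos',s['eef_pos'].round(1),'rot',s['tool_rot'].round(3),'w',round(s['width'],1),'F',s['force'].round(1))
    print('q',s['qpos'].round(2))
    print('full d',d.round(1),'w',w.round(3),'per row',(d/n).round(1),(w/n).round(3))
E
python3 -m jog '[{"y":-50,"ay":-0.14},{"y":-100,"ay":-0.28},{"y":-150,"ay":-0.42},{"y":-200,"ay":-0.56},{"y":-250,"ay":-0.7}]'
python3 -c "
from h import *
go(430,-300,500,-0.2,6); go(490,-50,500,0,12)"
```

```text
t 0.15 pos [ 273.6 -589.1  241.6] rot [-1.571e+00  1.000e-03 -1.136e+00] w 85.4 F [ 1.6 -0.  -0.1]
q [ 1.07  0.63  0.04  1.52 -0.03  1.   -0.02]
full d [-196.7 -258.1  263.6] w [-0.001 -0.936 -0.001] per row [-32.8 -43.   43.9] [-0.    -0.156 -0.   ]
t 0.15 pos [ 273.6 -589.1  241.6] rot [-1.571e+00  1.000e-03 -1.136e+00] w 85.4 F [ 1.6 -0.  -0.1]
q [ 1.07  0.63  0.04  1.52 -0.03  1.   -0.02]
full d [-398.2 -257.8  423.3] w [-1.000e-03 -1.136e+00 -1.000e-03] per row [-33.2 -21.5  35.3] [-0.    -0.095 -0.   ]$[0]: bad value
```

```bash
python3 -m jog '[{"x":0,"y":-50,"z":0,"ax":0,"ay":-0.14,"az":0,"grip":85},{"x":0,"y":-100,"z":0,"ax":0,"ay":-0.28,"az":0,"grip":85},{"x":0,"y":-150,"z":0,"ax":0,"ay":-0.42,"az":0,"grip":85},{"x":0,"y":-200,"z":0,"ax":0,"ay":-0.56,"az":0,"grip":85},{"x":0,"y":-250,"z":0,"ax":0,"ay":-0.7,"az":0,"grip":85}]'
python3 -c "
from h import *
go(430,-300,500,-0.2,6); go(490,-50,500,0,12)"
```

```text
clock: 0.65
eef_pos: [273.5, -589.0, 494.4]
tool_rot: [-1.571, 0.0, -0.43]
force: [0.7, -1.2, 0.5]
width: 85.0
t 0.65 pos [ 273.5 -589.   494.4] rot [-1.571  0.    -0.43 ] w 85.0 F [ 0.7 -1.2  0.5]
q [ 1.16  0.5  -0.13  1.06  0.06  1.59  0.62]
full d [ 21.7  -5.6 328. ] w [-0.   -0.23 -0.  ] per row [ 3.6 -0.9 54.7] [-0.    -0.038 -0.   ]
t 0.65 pos [ 273.5 -589.   494.4] rot [-1.571  0.    -0.43 ] w 85.0 F [ 0.7 -1.2  0.5]
q [ 1.16  0.5  -0.13  1.06  0.06  1.59  0.62]
full d [-28.1  -5.6 580.2] w [-0.   -0.43 -0.  ] per row [-2.3 -0.5 48.4] [-0.    -0.036 -0.   ]
```

```bash
python3 -m jog '[{"x":-2,"y":0,"z":48,"ax":0,"ay":-0.04,"az":0,"grip":85},{"x":-5,"y":0,"z":97,"ax":0,"ay":-0.08,"az":0,"grip":85},{"x":-7,"y":-1,"z":145,"ax":0,"ay":-0.12,"az":0,"grip":85},{"x":-9,"y":-2,"z":193,"ax":0,"ay":-0.16,"az":0,"grip":85},{"x":-12,"y":-3,"z":242,"ax":0,"ay":-0.2,"az":0,"grip":85}]'
python3 -c "
from h import *
go(490,-50,510,0,7);snap('scene','s1',s=1.5)"
```

```text
clock: 1.15
eef_pos: [365.4, -363.2, 495.1]
tool_rot: [-1.571, 0.0, -0.235]
force: [0.7, -0.3, 0.5]
width: 84.8
t 1.15 pos [ 365.4 -363.2  495.1] rot [-1.571  0.    -0.235] w 84.8 F [ 0.7 -0.3  0.5]
q [ 0.91  0.25 -0.25  1.44  0.06  1.46  0.43]
full d [ 48.4 -14.9 333.6] w [-0.    -0.235 -0.   ] per row [ 6.9 -2.1 47.7] [-0.    -0.034 -0.   ]
```

View pics/s1.png

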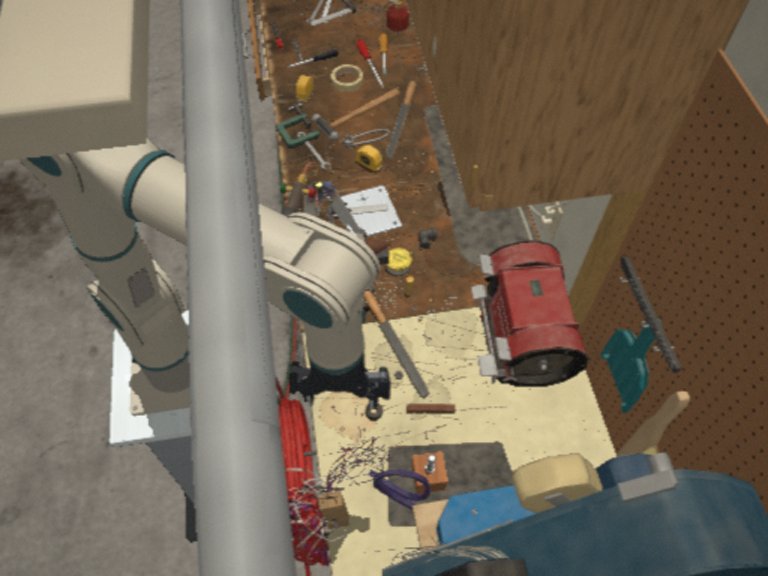

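```bash
python3 -m jog '[{"x":7,"y":-2,"z":48,"ax":0,"ay":-0.03,"az":0,"grip":80},{"x":14,"y":-4,"z":96,"ax":0,"ay":-0.07,"az":0,"grip":70},{"x":21,"y":-6,"z":143,"ax":0,"ay":-0.1,"az":0,"grip":60},{"x":28,"y":-8,"z":191,"ax":0,"ay":-0.13,"az":0,"grip":50},{"x":35,"y":-10,"z":239,"ax":0,"ay":-0.17,"az":0,"grip":50}]'
python3 -c "
from h import *
go(480,150,510,0,6);go(430,340,400,0,10)"
```

```text
clock: 1.7
eef_pos: [455.3, -139.3, 505.4]
tool_rot: [-1.571, -0.0, -0.065]
force: [0.7, -0.0, -0.3]
width: 50.0
t 1.7 pos [ 455.3 -139.3  505.4] rot [-1.571 -0.    -0.065] w 50.0 F [ 0.7 -0.  -0.3]
q [ 0.57  0.19 -0.42  1.5   0.08  1.47  0.08]
full d [  5.8  -4.6 290.3] w [ 0.    -0.065  0.   ] per row [ 1.  -0.8 48.4] [ 0.    -0.011  0.   ]
t 1.7 pos [ 455.3 -139.3  505.4] rot [-1.571 -0.    -0.065] w 50.0 F [ 0.7 -0.  -0.3]
q [ 0.57  0.19 -0.42  1.5   0.08  1.47  0.08]
full d [-56.5 105.3 476.7] w [ 0.    -0.065  0.   ] per row [-5.6 10.5 47.7] [ 0.    -0.007  0.   ]
```

```bash
python3 -m jog '[{"x":3,"y":0,"z":49,"ax":0,"ay":-0.01,"az":0,"grip":50},{"x":6,"y":0,"z":98,"ax":0,"ay":-0.02,"az":0,"grip":50},{"x":6,"y":0,"z":147,"ax":0,"ay":-0.03,"az":0,"grip":50},{"x":6,"y":0,"z":196,"ax":0,"ay":-0.05,"az":0,"grip":50},{"x":3,"y":0,"z":244,"ax":0,"ay":-0.06,"az":0,"grip":50}]'
python3 -m jog '[{"x":-3,"y":0,"z":49,"ax":0,"ay":0,"az":0,"grip":45},{"x":-9,"y":0,"z":98,"ax":0,"ay":0,"az":0,"grip":45},{"x":-17,"y":0,"z":145,"ax":0,"ay":0,"az":0,"grip":45},{"x":-25,"y":0,"z":190,"ax":0,"ay":0,"az":0,"grip":45},{"x":-35,"y":0,"z":235,"ax":0,"ay":0,"az":0,"grip":45}]'
python3 -c "
from h import *
go(415,358,300,0,6);snap('wrist','w1',s=1.5)"
```

```text
clock: 2.2
eef_pos: [474.1, 104.0, 505.2]
tool_rot: [-1.571, -0.0, -0.006]
force: [0.9, -0.8, 0.7]
width: 50.4
clock: 2.7
eef_pos: [440.5, 338.9, 505.0]
tool_rot: [-1.571, 0.0, -0.007]
force: [0.7, 0.2, 0.7]
width: 44.8
t 2.7 pos [440.5 338.9 505. ] rot [-1.571  0.    -0.007] w 44.8 F [0.7 0.2 0.7]
q [-0.27  0.37 -0.68  1.3   0.23  1.55 -0.93]
full d [-25.6 205.   19. ] w [ 0.001 -0.007 -0.   ] per row [-4.3 34.2  3.2] [ 0.    -0.001 -0.   ]
```

View pics/w1.png

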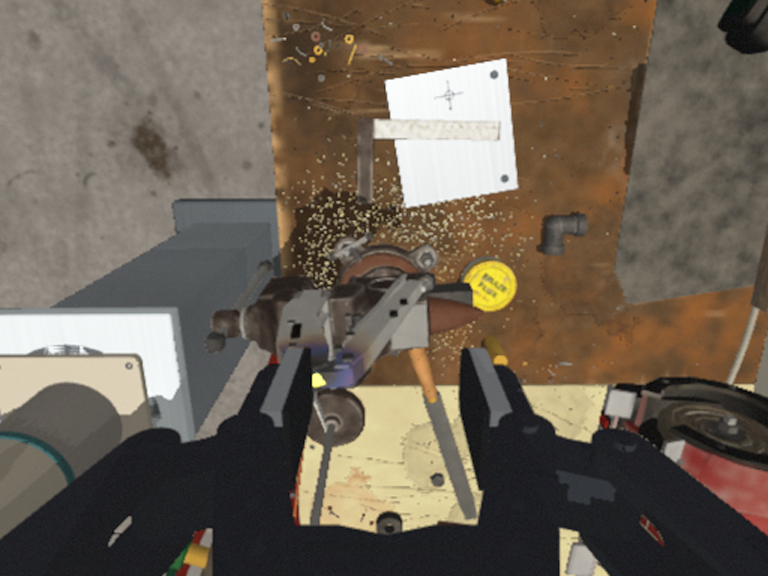

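```bash
cat >> h.py <<'E'
def tri(*obs):
    A=[];b=[]
    for t,u,v in obs:
        o,r=ray(t,u,v); r/=np.linalg.norm(r); P=np.eye(3)-np.outer(r,r); A.append(P);b.append(P@o)
    return np.linalg.lstsq(np.vstack(A),np.hstack(b),rcond=None)[0:2]
E
python3 -c "
from h import *
print(tri(('top0',135+465/7-.43,150+520/7-.43),('scene0',200+100/8-.45,110+103/8-.45),('w1',317/1.5-.2,380/1.5-.2)))
print(pix('top0',201,217,300))
show('w1','w1a',[225,30,355,145],6)"
```

```text
(array([389.3112732, 235.1157916, 314.2527959]), array([6.55510573]))
[407.69529558 238.16332437 300.        ]
```

View pics/w1a.png

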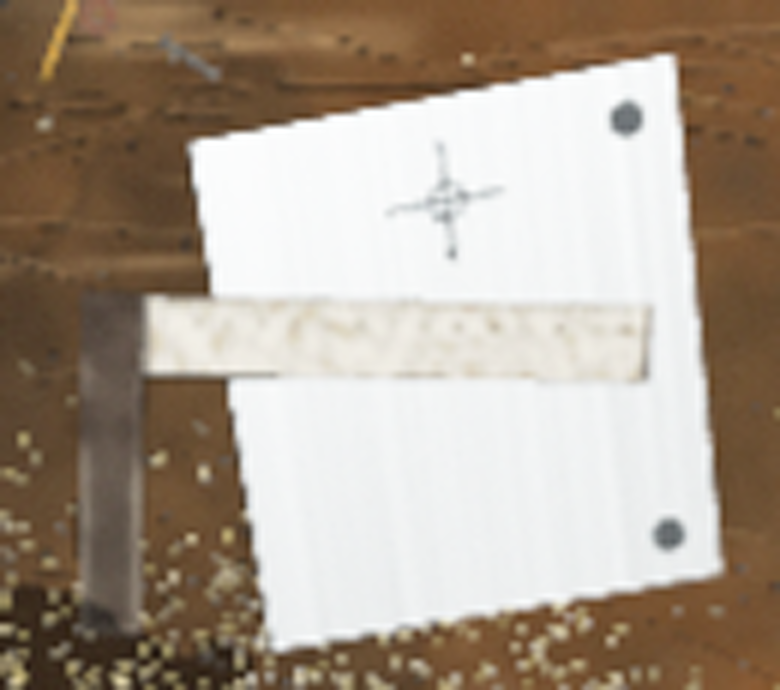

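Run:
```python
from h import *
def A(u,v,z): return pix('w1',225+u/6-.42,30+v/6-.42,z)
P={}
for n,u,v,z in [('BL',677,55,7.5),('BR',722,573,7.5),('FR',272,650,7.5),('FL',190,145,7.5),('cross',447,200,7.5),('st1',85,293,16),('st2',145,295,16),('st3',140,632,16),('st4',80,632,16),('bo0',150,297,10),('bo1',652,306,10),('bi0',150,374,10),('bi1',648,380,10)]:
    P[n]=A(u,v,z); print(n,P[n].round(1))
for a,b in [('FR','FL'),('BR','BL'),('FL','BL'),('FR','BR'),('bo0','bo1'),('bi0','bi1'),('st3','st2'),('st4','st1')]:
    d=P[b]-P[a]; print(a,b,np.linalg.norm(d).round(1),np.arctan2(d[1],d[0]).round(3))
```

```text
BL [578.8 473.1   7.5]
BR [602.  325.9   7.5]
FR [464.2 303.1   7.5]
FL [439.8 450.    7.5]
cross [514.4 434.5   7.5]
st1 [409.1 409.4  16. ]
st2 [426.5 408.7  16. ]
st3 [423.6 310.4  16. ]
st4 [405.3 310.5  16. ]
bo0 [427.8 408.1  10. ]
bo1 [575.2 404.6  10. ]
bi0 [427.5 386.2  10. ]
bi1 [575.3 383.5  10. ]
FR FL 148.9 1.735
BR BL 149.0 1.727
FL BL 140.9 0.165
FR BR 139.7 0.164
bo0 bo1 147.5 -0.024
bi0 bi1 147.8 -0.018
st3 st2 98.4 1.541
st4 st1 99.0 1.533
```

```bash
python3 -m jog '[{"x":-6,"y":45,"z":5,"ax":0,"ay":0,"az":0,"grip":45},{"x":-12,"y":90,"z":10,"ax":0,"ay":0,"az":0,"grip":45},{"x":-18,"y":135,"z":15,"ax":0,"ay":0.01,"az":0,"grip":45},{"x":-24,"y":180,"z":20,"ax":0,"ay":0.02,"az":0,"grip":45},{"x":-24,"y":225,"z":20,"ax":0,"ay":0.02,"az":0,"grip":45}]'
python3 -c "
from h import *
go(416,359.5,120,-0.025,5);snap('wrist','w2',s=1.5);snap('scene','s2',[150,80,350,230],4)"
```

```text
clock: 3.25
eef_pos: [415.8, 357.9, 278.8]
tool_rot: [-1.57, 0.0, -0.025]
force: [0.6, -0.0, -1.3]
width: 44.9
t 3.25 pos [415.8 357.9 278.8] rot [-1.57   0.    -0.025] w 44.9 F [ 0.6 -0.  -1.3]
q [-0.34  0.5  -0.63  1.75  0.34  1.01 -1.13]
full d [  0.2 158.8   1.5] w [-0.001  0.    -0.   ] per row [ 0.  31.8  0.3] [-0.  0. -0.]
```

View pics/w2.png

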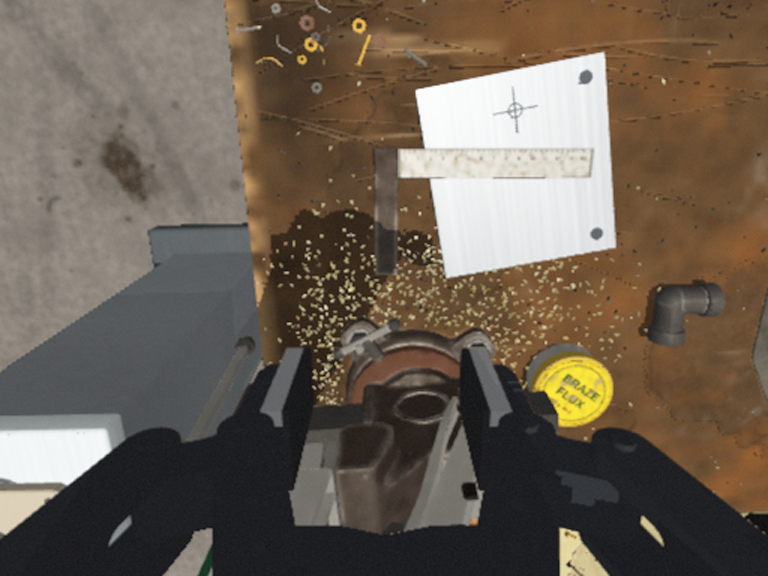

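View pics/s2.png

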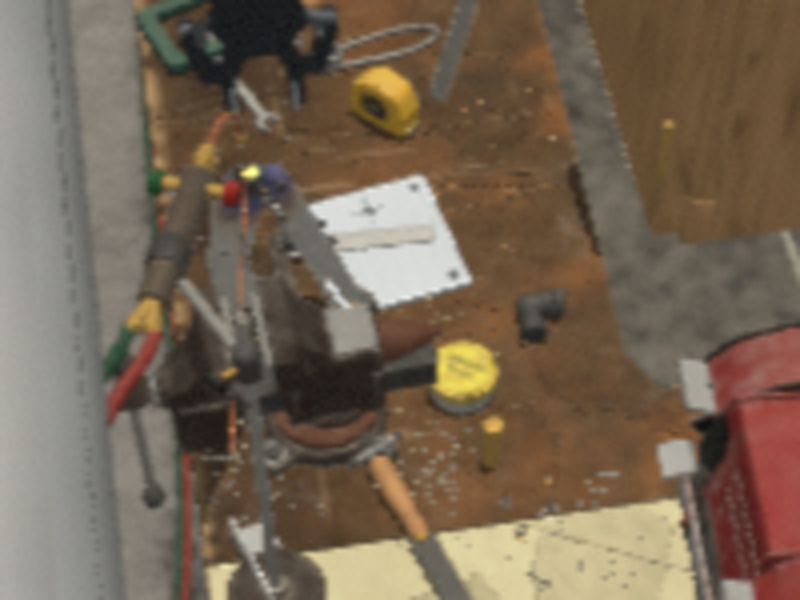

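```bash
python3 -c "
from h import *
show('s2','s2f',[80,0,330,190],3.2);show('w2','w2a',[240,25,420,190],4.4)"
```

```text
(no output)
```

View pics/s2f.png

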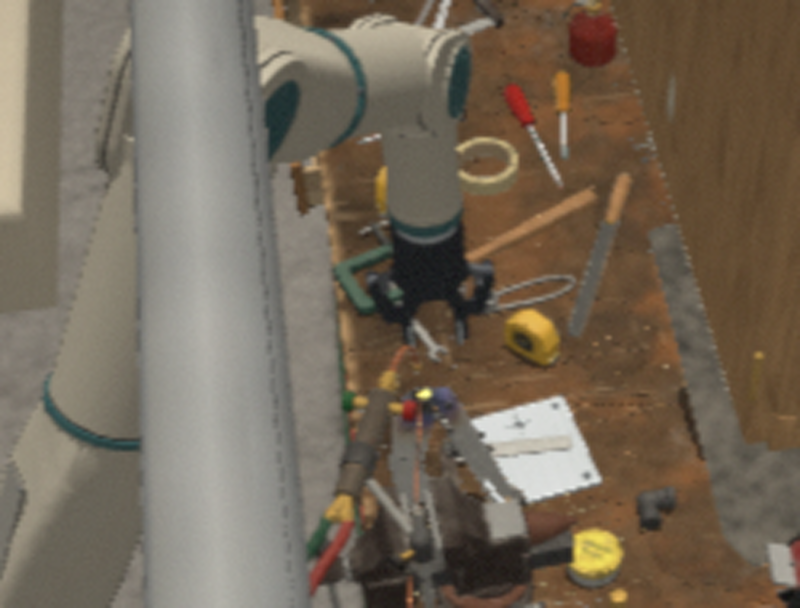

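View pics/w2a.png

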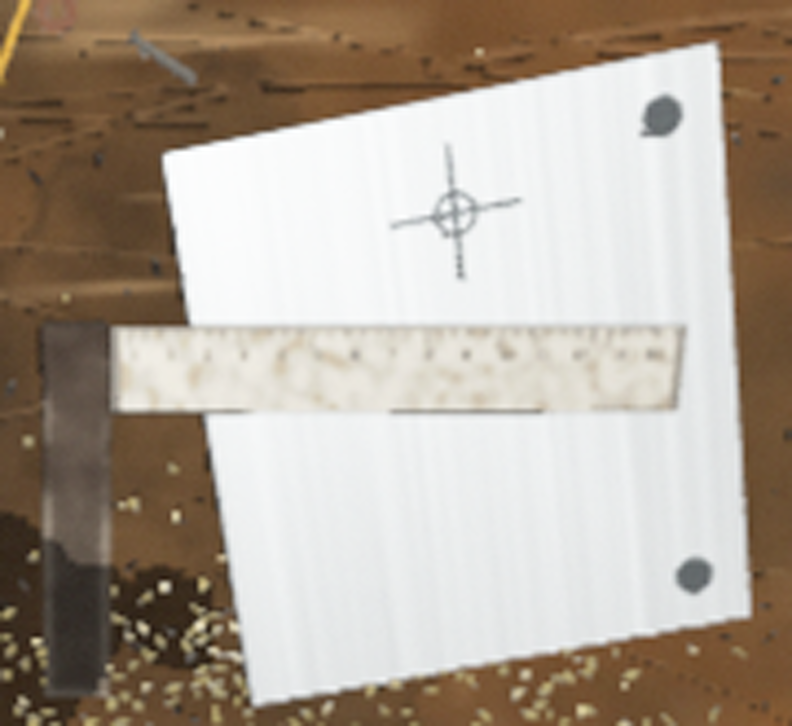

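Run:
```python
from h import *
def A(u,v,z): return pix('w2',240+u/4.4-.39,25+v/4.4-.39,z)
P={}
for n,u,v,z in [('BL',717,42,7.5),('BR',750,616,7.5),('FR',254,705,7.5),('FL',163,155,7.5),('cross',456,214,7.5),('st1',42,323,16),('st2',108,323,16),('st3',108,692,16),('st4',47,692,16),('bo0',113,326,10),('bo1',684,326,10),('bi0',113,411,10),('bi1',678,409,10)]:
    P[n]=A(u,v,z); print(n,P[n].round(1))
for a,b in [('FR','FL'),('BR','BL'),('FL','BL'),('FR','BR'),('bo0','bo1'),('bi0','bi1'),('st3','st2'),('st4','st1')]:
    d=P[b]-P[a]; print(a,b,np.linalg.norm(d).round(1),np.arctan2(d[1],d[0]).round(3))
```

```text
BL [577.5 472.9   7.5]
BR [601.7 325.4   7.5]
FR [464.5 302.8   7.5]
FL [439.8 449.9   7.5]
cross [514.8 433.8   7.5]
st1 [408.1 409.8  16. ]
st2 [425.  409.3  16. ]
st3 [423.2 310.3  16. ]
st4 [406.4 310.7  16. ]
bo0 [426.4 408.2  10. ]
bo1 [574.9 404.5  10. ]
bi0 [426.  386.3  10. ]
bi1 [575.4 383.1  10. ]
FR FL 149.1 1.737
BR BL 149.5 1.733
FL BL 139.6 0.166
FR BR 139.1 0.163
bo0 bo1 148.6 -0.025
bi0 bi1 149.4 -0.021
st3 st2 99.0 1.552
st4 st1 99.0 1.553
```

```bash
python3 -m jog '[{"x":0,"y":50,"z":2,"ax":0,"ay":0,"az":0,"grip":40},{"x":0,"y":100,"z":2,"ax":0,"ay":0,"az":0,"grip":36},{"x":0,"y":150,"z":2,"ax":0,"ay":0,"az":0,"grip":36},{"x":0,"y":200,"z":2,"ax":0,"ay":0,"az":0,"grip":36},{"x":0,"y":235,"z":2,"ax":0,"ay":0,"az":0,"grip":36}]'
python3 -c "
from h import *
go(416,360,20,-0.022,1);snap('wrist','w3',s=1.5)"
```

```text
clock: 3.85
eef_pos: [418.3, 359.6, 44.3]
tool_rot: [-1.571, -0.001, -0.027]
force: [0.2, -0.7, -0.2]
width: 36.1
t 3.85 pos [418.3 359.6  44.3] rot [-1.571e+00 -1.000e-03 -2.700e-02] w 36.1 F [ 0.2 -0.7 -0.2]
q [-0.5   0.82 -0.41  1.93  0.62  0.52 -1.37]
full d [-2.4 24.3  0.3] w [ 0.    -0.005  0.001] per row [-2.4 24.3  0.3] [ 0.    -0.005  0.001]
```

View pics/w3.png

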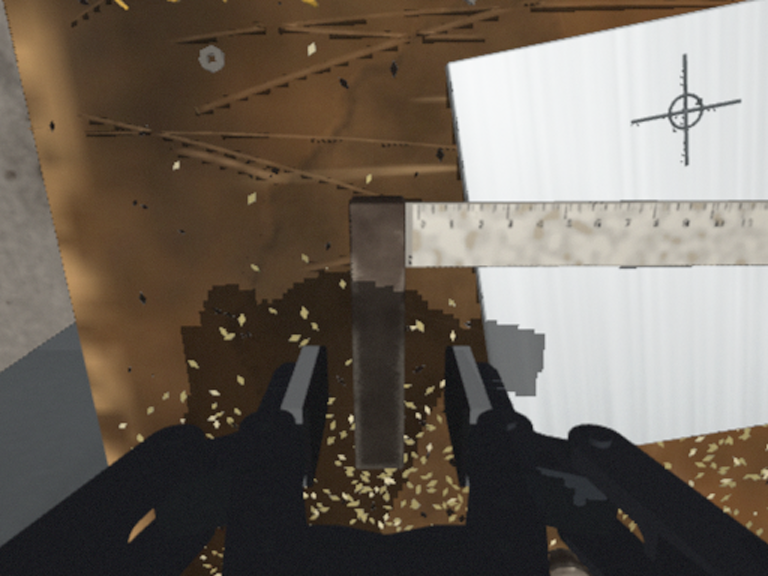

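```bash
python3 -m jog '[{"x":-2.5,"y":12,"z":0,"ax":0,"ay":-0.005,"az":0,"grip":36},{"x":-2.5,"y":24,"z":0,"ax":0,"ay":-0.005,"az":0,"grip":36},{"x":-2.5,"y":24,"z":0,"ax":0,"ay":-0.005,"az":0,"grip":36}]'
python3 -c "
from h import *
go(416,360,20,-0.022,1);snap('wrist','w4',[190,120,340,270],4)"
```

```text
clock: 4.2
eef_pos: [415.0, 360.3, 21.9]
tool_rot: [-1.57, -0.001, -0.021]
force: [-1.0, -0.5, 0.1]
width: 36.1
t 4.2 pos [415.  360.3  21.9] rot [-1.57e+00 -1.00e-03 -2.10e-02] w 36.1 F [-1.  -0.5  0.1]
q [-0.53  0.85 -0.37  1.94  0.65  0.47 -1.39]
full d [ 1.   1.9 -0.3] w [-0.001  0.001  0.001] per row [ 1.   1.9 -0.3] [-0.001  0.001  0.001]
```

View pics/w4.png

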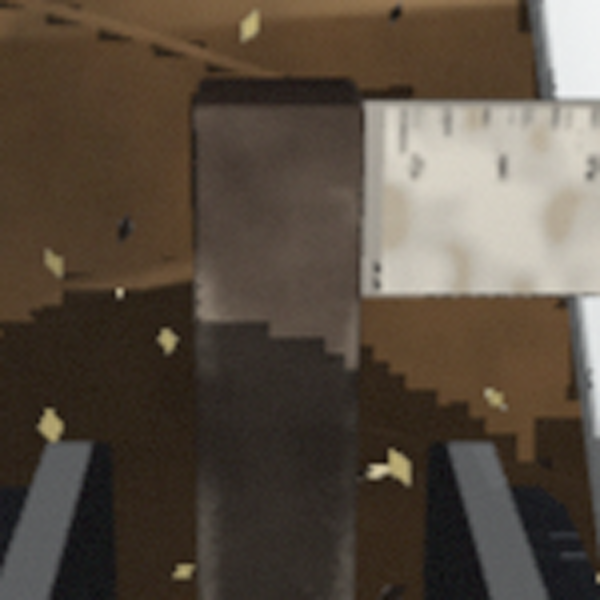

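```bash
python3 -m jog '[{"x":0.5,"y":1.5,"z":0,"ax":0,"ay":0,"az":0,"grip":36},{"x":0.5,"y":1.5,"z":0,"ax":0,"ay":0,"az":0,"grip":20},{"x":0.5,"y":1.5,"z":0,"ax":0,"ay":0,"az":0,"grip":10},{"x":0.5,"y":1.5,"z":0,"ax":0,"ay":0,"az":0,"grip":10},{"x":0.5,"y":1.5,"z":0,"ax":0,"ay":0,"az":0,"grip":10}]'
python3 -c "
from h import *
go(416,360,20,-0.022,1);snap('wrist','w5',[150,100,350,270],4)"
```

```text
clock: 4.75
eef_pos: [415.4, 360.1, 21.0]
tool_rot: [-1.57, -0.002, -0.021]
force: [-0.4, -0.8, 6.2]
width: 15.7
t 4.75 pos [415.4 360.1  21. ] rot [-1.57  -0.002 -0.021] w 15.7 F [-0.4 -0.8  6.2]
q [-0.53  0.85 -0.37  1.94  0.65  0.47 -1.39]
full d [ 0.6  1.  -0.1] w [-0.001  0.001  0.002] per row [ 0.6  1.  -0.1] [-0.001  0.001  0.002]
```

View pics/w5.png

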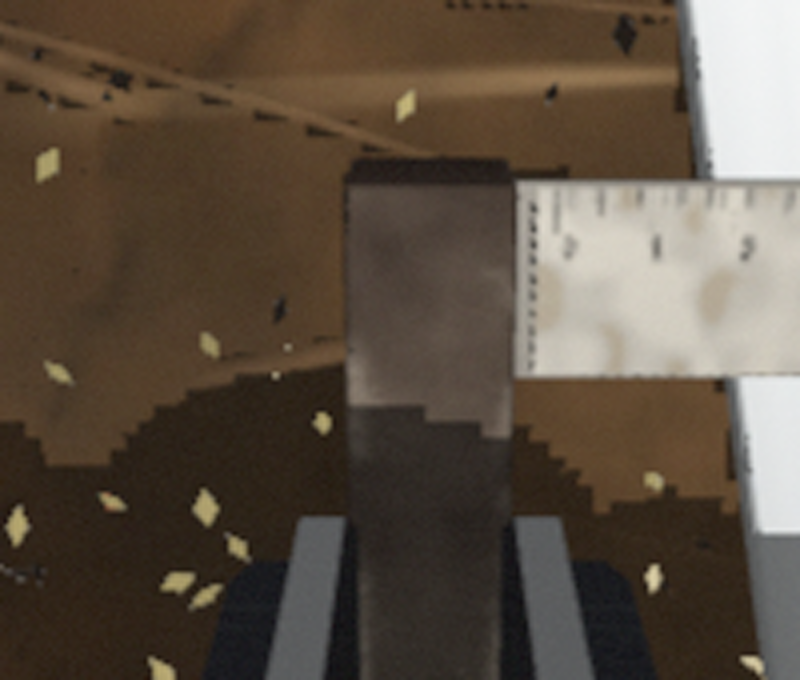

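```bash
python3 -c "
from h import *
go(440.5,362.2,21.5,0.164,5)"
```

```text
t 4.8 pos [415.4 360.1  21. ] rot [-1.57  -0.002 -0.021] w 15.5 F [ 0.1 -0.1  5.8]
q [-0.53  0.85 -0.37  1.94  0.65  0.47 -1.39]
full d [25.  -0.5  2.6] w [-0.001 -0.185  0.002] per row [ 5.  -0.1  0.5] [-0.    -0.037  0.   ]
```

```bash
python3 -m jog '[{"x":5,"y":-0.5,"z":0.5,"ax":0,"ay":-0.037,"az":0,"grip":10},{"x":10,"y":-0.5,"z":1,"ax":0,"ay":-0.075,"az":0,"grip":10},{"x":15,"y":-0.5,"z":1.5,"ax":0,"ay":-0.11,"az":0,"grip":10},{"x":20,"y":-0.5,"z":2,"ax":0,"ay":-0.15,"az":0,"grip":10},{"x":25,"y":-0.5,"z":2.6,"ax":0,"ay":-0.185,"az":0,"grip":10}]'
python3 -m jog '[{"x":0,"y":0,"z":0,"ax":0,"ay":0,"az":0,"grip":10}]'
python3 -c "
from h import *
go(445,362.9,21.5,0.164,5);snap('wrist','w6',s=1.5);show('w6','w6a',[180,80,380,230],4);snap('top','t6',[135,150,245,235],7)"
```

```text
clock: 5.3
eef_pos: [438.9, 361.9, 21.0]
tool_rot: [-1.571, 0.001, 0.166]
force: [-3.3, -1.3, 3.5]
width: 15.7
clock: 5.4
eef_pos: [440.0, 362.0, 21.0]
tool_rot: [-1.57, -0.0, 0.164]
force: [-1.1, -0.7, 4.6]
width: 15.4
t 5.4 pos [440. 362.  21.] rot [-1.57  -0.     0.164] w 15.4 F [-1.1 -0.7  4.6]
q [-0.46  0.88 -0.44  1.88  0.7   0.54 -1.21]
full d [ 5.  -0.5  0.1] w [-0.001 -0.     0.   ] per row [ 1.  -0.1  0. ] [-0. -0.  0.]
```

View pics/w6.png

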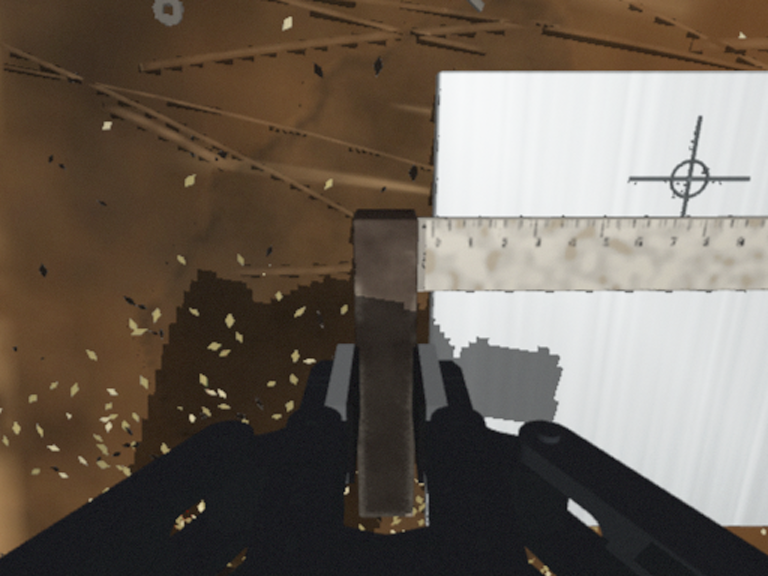

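View pics/w6a.png

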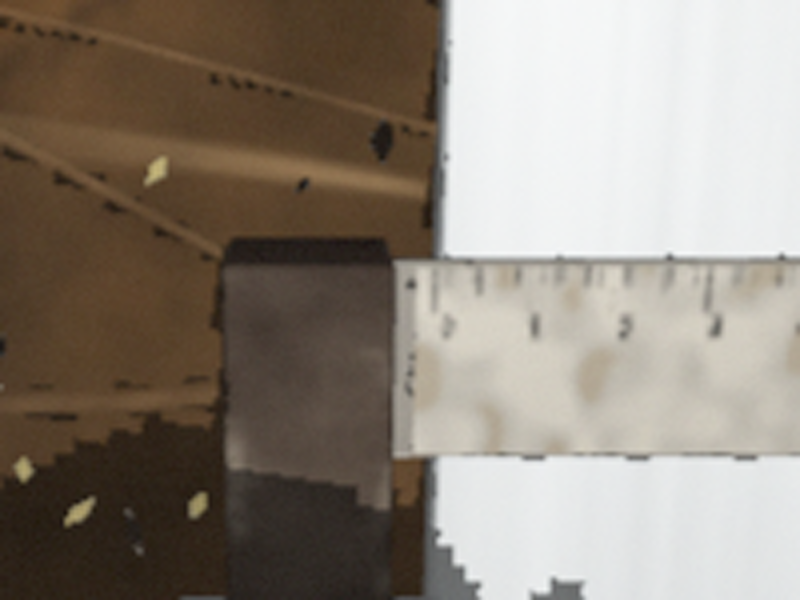

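View pics/t6.png

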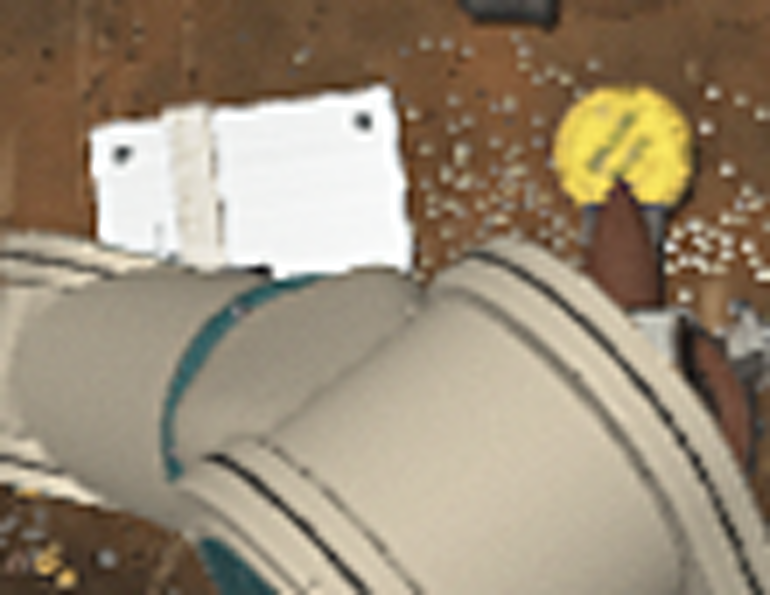

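```bash
python3 -m jog '[{"x":2,"y":0,"z":0,"ax":0,"ay":0,"az":0,"grip":10},{"x":4,"y":0,"z":0,"ax":0,"ay":0,"az":0,"grip":10},{"x":5,"y":0,"z":0,"ax":0,"ay":0,"az":0,"grip":10},{"x":5,"y":0,"z":0,"ax":0,"ay":0,"az":0,"grip":10}]'
python3 -c "
from h import *
go(446,362.9,21.5,0.164,5);snap('wrist','w7',s=1.5);show('w7','w7a',[180,80,380,230],4)"
```

```text
clock: 5.9
eef_pos: [442.6, 362.7, 21.0]
tool_rot: [-1.571, 0.002, 0.164]
force: [-5.2, -1.2, 9.1]
width: 16.1
t 5.9 pos [442.6 362.7  21. ] rot [-1.571  0.002  0.164] w 16.1 F [-5.2 -1.2  9.1]
q [-0.45  0.88 -0.45  1.87  0.69  0.55 -1.2 ]
full d [ 3.4 -0.5 -0.3] w [ 0.001  0.    -0.002] per row [ 0.7 -0.1 -0.1] [ 0.  0. -0.]
```

View pics/w7a.png

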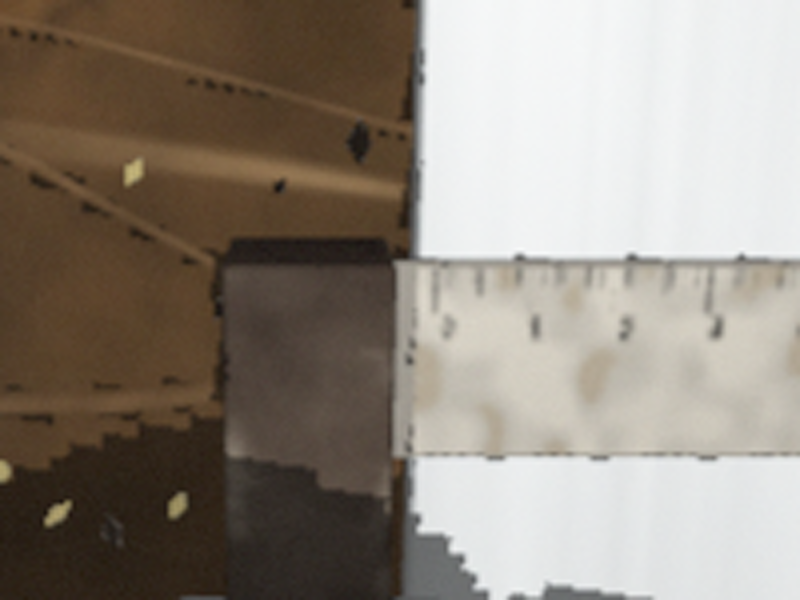

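```bash
python3 -m jog '[{"x":1,"y":0,"z":0,"ax":0,"ay":0,"az":0,"grip":10},{"x":2,"y":0,"z":0,"ax":0,"ay":0,"az":0,"grip":10},{"x":2,"y":0,"z":0,"ax":0,"ay":0,"az":0,"grip":10}]'
python3 -c "
from h import *
go(446,362.9,21.5,0.164,5);snap('wrist','w8',s=1.5);show('w8','w8a',[180,80,380,230],4)"
```

```text
clock: 6.25
eef_pos: [444.5, 363.1, 21.0]
tool_rot: [-1.571, 0.002, 0.164]
force: [-5.8, -1.0, 8.8]
width: 15.9
t 6.25 pos [444.5 363.1  21. ] rot [-1.571  0.002  0.164] w 15.9 F [-5.8 -1.   8.8]
q [-0.45  0.88 -0.45  1.87  0.69  0.55 -1.2 ]
full d [ 1.4 -0.5 -0.4] w [ 0.     0.    -0.002] per row [ 0.3 -0.1 -0.1] [ 0.  0. -0.]
```

View pics/w8a.png

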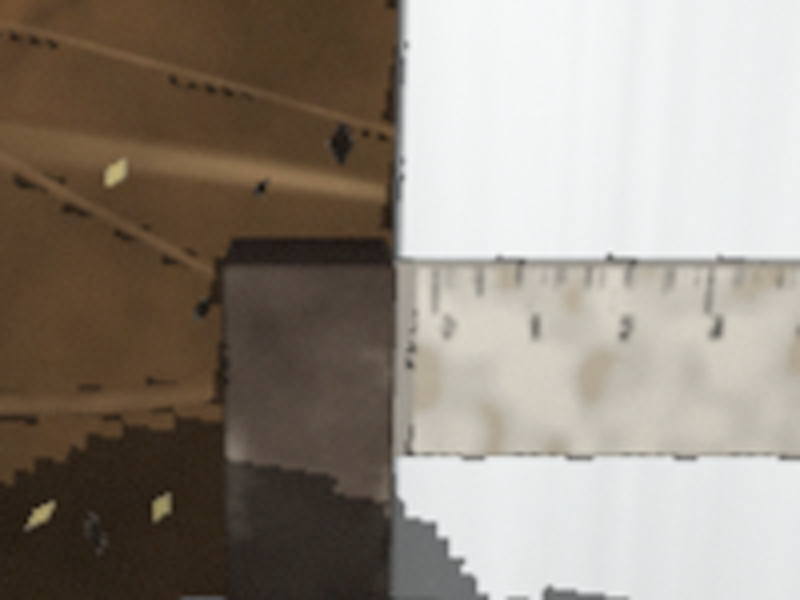

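```bash
python3 -m jog '[{"x":1,"y":0,"z":0,"ax":0,"ay":0,"az":0,"grip":10},{"x":2,"y":0,"z":0,"ax":0,"ay":0,"az":0,"grip":10},{"x":2,"y":0,"z":0,"ax":0,"ay":0,"az":0,"grip":10}]'
python3 -c "
from h import *
go(446,362.9,21.5,0.164,5);snap('wrist','w9',s=1.5);show('w9','w9a',[180,80,380,230],4)"
```

```text
clock: 6.6
eef_pos: [445.0, 363.2, 21.0]
tool_rot: [-1.572, 0.004, 0.165]
force: [-8.6, -2.3, 11.6]
width: 15.7
t 6.6 pos [445.  363.2  21. ] rot [-1.572  0.004  0.165] w 15.7 F [-8.6 -2.3 11.6]
q [-0.45  0.89 -0.45  1.86  0.69  0.56 -1.19]
full d [ 0.9 -0.5 -0.4] w [ 0.001  0.001 -0.004] per row [ 0.2 -0.1 -0.1] [ 0.     0.    -0.001]
```

View pics/w9a.png

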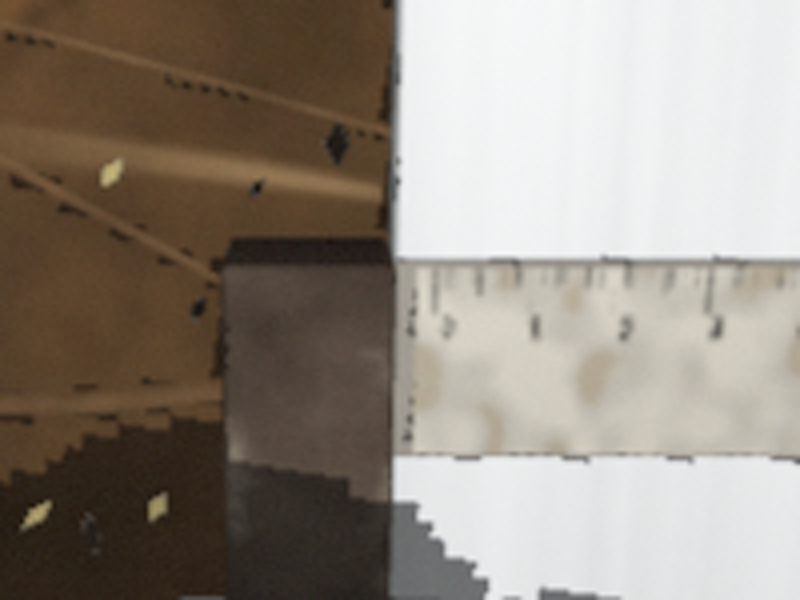

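View pics/w9.png

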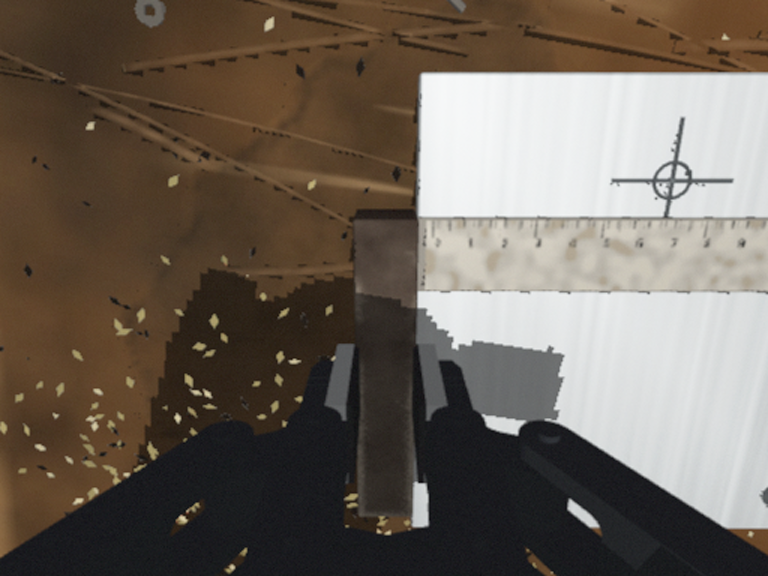

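```bash
python3 -m jog '[{"x":-0.5,"y":0,"z":0,"ax":0,"ay":0,"az":0,"grip":18},{"x":-0.5,"y":-0.5,"z":0,"ax":0,"ay":0,"az":0,"grip":22},{"x":-0.5,"y":-1,"z":0,"ax":0,"ay":0,"az":0,"grip":26},{"x":-0.5,"y":-1,"z":0,"ax":0,"ay":0,"az":0,"grip":26}]'
python3 -c "
from h import *
go(446,362.9,21.5,0.164,5);snap('wrist','w10',s=1.5);show('w10','w10a',[180,80,380,230],4)"
```

```text
clock: 7.05
eef_pos: [448.9, 363.2, 21.4]
tool_rot: [-1.571, -0.001, 0.163]
force: [0.8, 0.4, 0.7]
width: 25.5
t 7.05 pos [448.9 363.2  21.4] rot [-1.571e+00 -1.000e-03  1.630e-01] w 25.5 F [0.8 0.4 0.7]
q [-0.45  0.88 -0.45  1.86  0.69  0.56 -1.19]
full d [-2.9 -0.1  0.1] w [-0.    -0.001  0.001] per row [-0.6 -0.   0. ] [-0. -0.  0.]
```

View pics/w10.png

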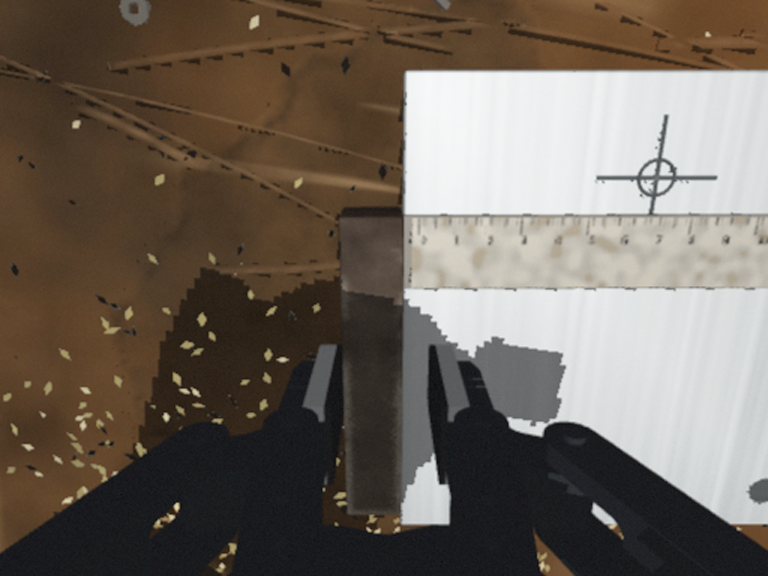

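```bash
python3 -m jog '[{"x":1,"y":0,"z":0,"ax":0,"ay":0,"az":0,"grip":26},{"x":2,"y":0,"z":0,"ax":0,"ay":0,"az":0,"grip":26},{"x":2,"y":0,"z":0,"ax":0,"ay":0,"az":0,"grip":26}]'
python3 -m jog '[{"x":-2,"y":0,"z":0,"ax":0,"ay":0,"az":0,"grip":30},{"x":-5,"y":0,"z":0,"ax":0,"ay":0,"az":0,"grip":36},{"x":-5,"y":-15,"z":0,"ax":0,"ay":0,"az":0,"grip":36},{"x":-5,"y":-45,"z":0,"ax":0,"ay":0,"az":0,"grip":45},{"x":-5,"y":-95,"z":0,"ax":0,"ay":0,"az":0,"grip":45}]'
python3 -c "
from h import *
go(446,363,280,0.164,5);snap('wrist','w11',s=1.5);show('w11','w11a',[210,60,360,200],5)"
```

```text
clock: 7.4
eef_pos: [449.1, 363.3, 21.3]
tool_rot: [-1.571, 0.002, 0.164]
force: [-3.7, -1.6, 3.7]
width: 26.0
clock: 7.9
eef_pos: [444.3, 361.4, 116.1]
tool_rot: [-1.573, 0.004, 0.164]
force: [0.6, 0.8, 0.3]
width: 45.1
t 7.9 pos [444.3 361.4 116.1] rot [-1.573  0.004  0.164] w 45.1 F [0.6 0.8 0.3]
q [-0.38  0.75 -0.57  1.83  0.58  0.73 -1.1 ]
full d [   1.3 -164.     0.9] w [ 0.003  0.    -0.004] per row [  0.3 -32.8   0.2] [ 0.001  0.    -0.001]
```

View pics/w11a.png

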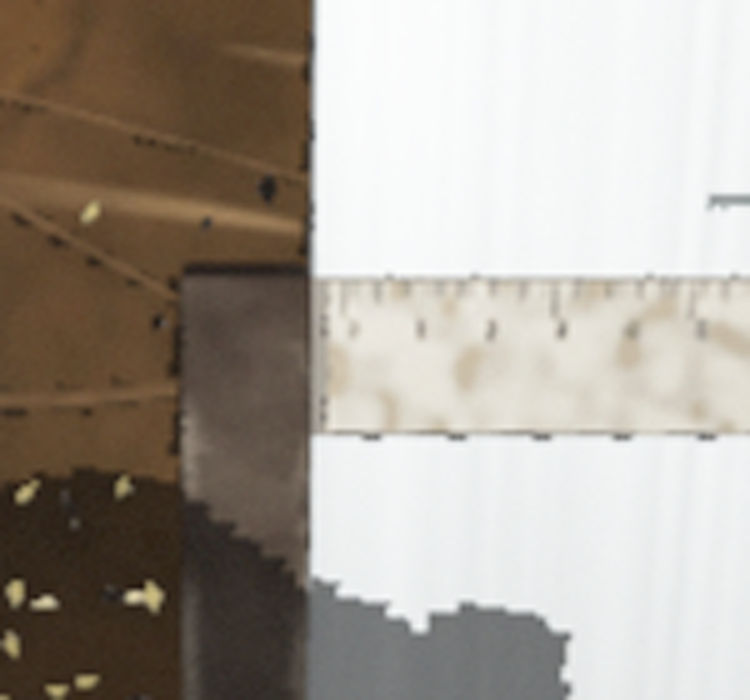

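View pics/w11.png

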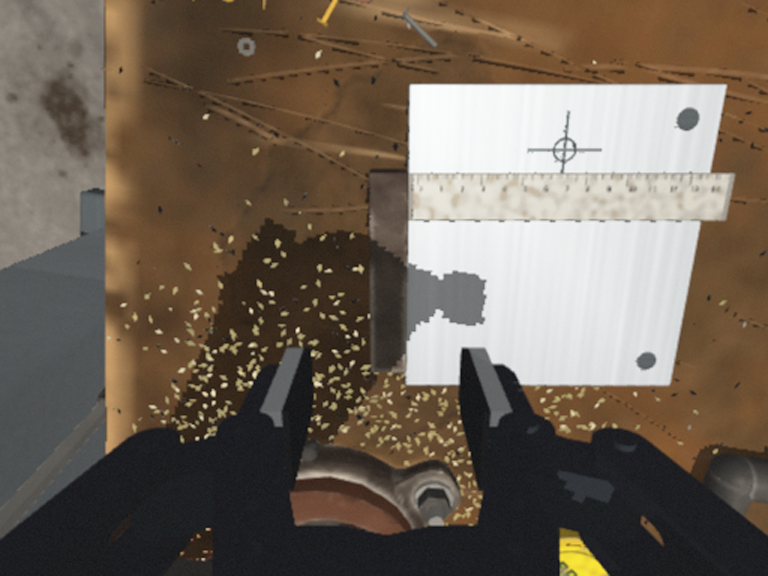

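```bash
python3 -m jog '[{"x":0,"y":-50,"z":0,"ax":0,"ay":0,"az":0,"grip":50},{"x":0,"y":-100,"z":0,"ax":0,"ay":0,"az":0,"grip":50},{"x":2,"y":-150,"z":0,"ax":0,"ay":0,"az":0,"grip":50},{"x":5,"y":-200,"z":0,"ax":0,"ay":0,"az":0,"grip":50},{"x":5,"y":-250,"z":0,"ax":0,"ay":0,"az":0,"grip":50}]'
python3 -c "
from h import *
print('mark',pix('w11',565/1.5-.2,150/1.5-.2,7.5),pix('w11',410/1.5-.2,84/1.5-.2,7.5),pix('w11',726/1.5-.2,84/1.5-.2,7.5))
go(465,360,500,0.1,3);snap('wrist','w12',s=1.5);show('w12','w12a',[200,40,380,180],4.4)"
```

```text
clock: 8.45
eef_pos: [450.3, 363.2, 369.6]
tool_rot: [-1.57, -0.002, 0.164]
force: [1.2, 1.5, -0.3]
width: 50.0
mark [514.96369656 433.61274247   7.5       ] [439.89314702 449.93422291   7.5       ] [577.30696753 472.7288606    7.5       ]
t 8.45 pos [450.3 363.2 369.6] rot [-1.57  -0.002  0.164] w 50.0 F [ 1.2  1.5 -0.3]
q [-0.27  0.49 -0.73  1.53  0.34  1.26 -0.88]
full d [  14.3 -130.4   -5.4] w [-0.001  0.064  0.002] per row [  4.8 -43.5  -1.8] [-0.     0.021  0.001]
```

View pics/w12a.png

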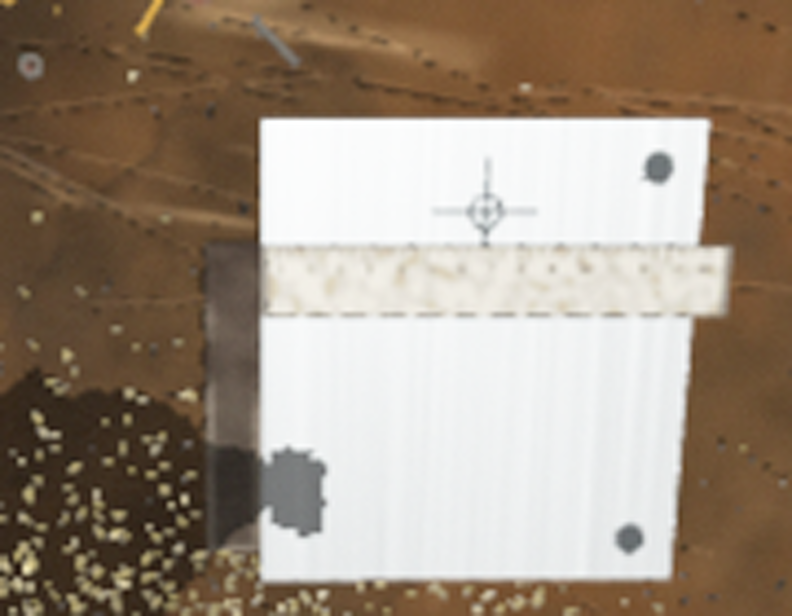

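```bash
python3 -m jog '[{"x":4,"y":-48,"z":0,"ax":0,"ay":0.03,"az":0,"grip":50},{"x":8,"y":-96,"z":0,"ax":0,"ay":0.06,"az":0,"grip":50},{"x":10,"y":-135,"z":-25,"ax":0,"ay":0.09,"az":0,"grip":50},{"x":12,"y":-140,"z":-72,"ax":0,"ay":0.12,"az":0,"grip":50},{"x":11,"y":-140,"z":-120,"ax":0,"ay":0.16,"az":0,"grip":50}]'
python3 -c "
from h import *
go(485,0,500,0.0,5)"
```

```text
clock: 9.0
eef_pos: [480.8, 247.0, 508.5]
tool_rot: [-1.568, -0.005, 0.005]
force: [1.8, -0.0, -0.1]
width: 49.9
t 9.0 pos [480.8 247.  508.5] rot [-1.568 -0.005  0.005] w 49.9 F [ 1.8 -0.  -0.1]
q [-0.06  0.34 -0.71  1.34  0.22  1.53 -0.74]
full d [   2.9    7.9 -247. ] w [-0.002  0.005  0.005] per row [  0.6   1.6 -49.4] [-0.     0.001  0.001]
```

```bash
python3 -m jog '[{"x":1,"y":0,"z":-50,"ax":0,"ay":0,"az":0,"grip":50},{"x":2,"y":0,"z":-100,"ax":0,"ay":0.01,"az":0,"grip":50},{"x":2,"y":0,"z":-150,"ax":0,"ay":0.02,"az":0,"grip":50},{"x":2,"y":0,"z":-200,"ax":0,"ay":0.02,"az":0,"grip":50},{"x":2,"y":0,"z":-250,"ax":0,"ay":0.02,"az":0,"grip":50}]'
python3 -m jog '[{"x":3,"y":0,"z":-50,"ax":0,"ay":0,"az":0,"grip":50},{"x":7,"y":5,"z":-100,"ax":0,"ay":0,"az":0,"grip":50},{"x":10,"y":20,"z":-145,"ax":0,"ay":0,"az":0,"grip":50},{"x":15,"y":40,"z":-190,"ax":0,"ay":0,"az":0,"grip":50},{"x":20,"y":65,"z":-230,"ax":0,"ay":0,"az":0,"grip":50}]'
python3 -c "
from h import *
go(530,-353.5,300,0.0,5);snap('wrist','w13',s=1.5)"
```

```text
clock: 9.5
eef_pos: [482.9, -4.9, 507.1]
tool_rot: [-1.572, -0.002, -0.016]
force: [0.9, 0.7, -0.9]
width: 49.5
clock: 10.0
eef_pos: [499.8, -235.9, 442.0]
tool_rot: [-1.573, -0.003, -0.017]
force: [0.6, 0.7, 0.8]
width: 49.5
t 10.0 pos [ 499.8 -235.9  442. ] rot [-1.573 -0.003 -0.017] w 49.5 F [0.6 0.7 0.8]
q [ 0.73  0.36 -0.5   1.46  0.17  1.36  0.2 ]
full d [  31.8  142.3 -116.7] w [ 0.002 -0.017  0.003] per row [  6.4  28.5 -23.3] [ 0.    -0.003  0.001]
```

View pics/w13.png

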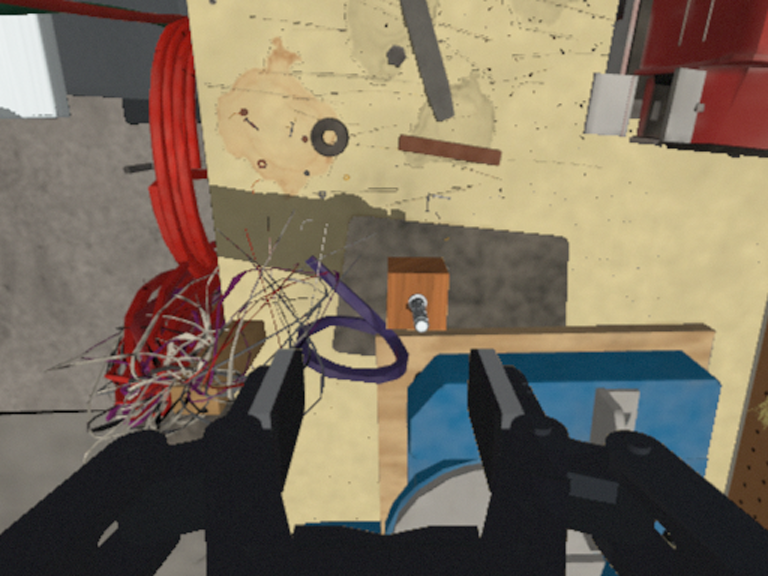

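```bash
python3 -c "
from h import *
print(tri(('top0',411.9,189.8),('w13',405/1.5,357/1.5)))
show('w13','w13a',[190,160,320,270],6)
print(tri(('top0',360+312/8-.45,160+192/8-.45),('scene0',250+303/8-.45,290+125/8-.45),('w13',421/1.5-.2,326/1.5-.2)))"
```

```text
(array([ 520.81543312, -428.22768057,   45.56848628]), array([1.82605305]))
(array([ 531.39951056, -353.49273377,  127.81096937]), array([2.1971595]))
```

View pics/w13a.png

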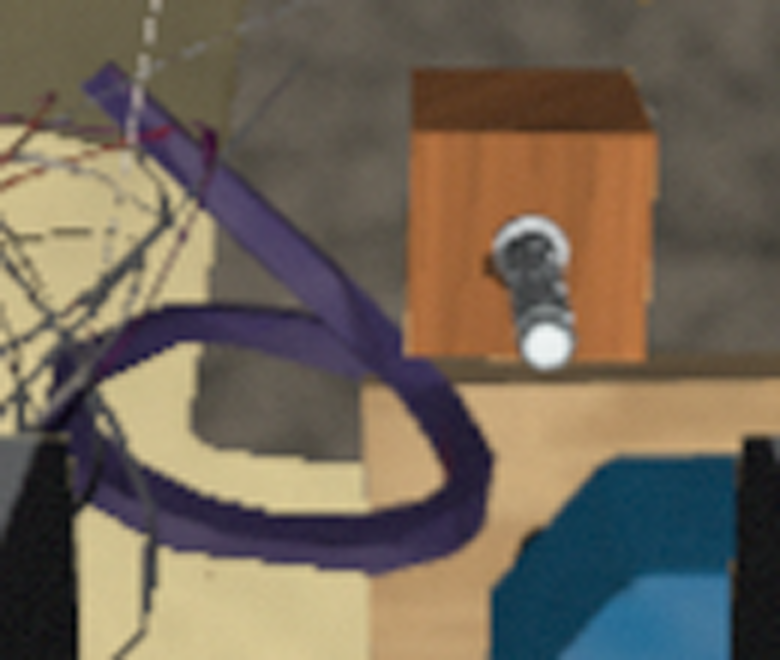

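```bash
python3 -m jog '[{"x":7,"y":45,"z":-15,"ax":0,"ay":0,"az":0,"grip":50},{"x":14,"y":90,"z":-40,"ax":0,"ay":0,"az":0,"grip":50},{"x":20,"y":135,"z":-65,"ax":0,"ay":-0.01,"az":0,"grip":50},{"x":28,"y":180,"z":-90,"ax":0,"ay":-0.02,"az":0,"grip":50},{"x":33,"y":222,"z":-116.5,"ax":0,"ay":-0.02,"az":0,"grip":50}]'
python3 -m jog '[{"x":0,"y":30,"z":0,"ax":0,"ay":0,"az":0,"grip":45},{"x":0,"y":40,"z":0,"ax":0,"ay":0,"az":0,"grip":45}]'
python3 -c "
from h import *
go(531,-353.5,91,0.0,2);snap('wrist','w14',s=1.5);print(pix('w13',190+546/6-.4,160+345/6-.4,129))"
```

```text
clock: 10.55
eef_pos: [531.1, -347.6, 223.3]
tool_rot: [-1.571, -0.002, 0.005]
force: [-0.4, 0.4, 1.2]
width: 50.0
clock: 10.75
eef_pos: [528.3, -346.9, 180.8]
tool_rot: [-1.568, 0.005, 0.003]
force: [-0.6, -0.2, 0.6]
width: 44.7
t 10.75 pos [ 528.3 -346.9  180.8] rot [-1.568  0.005  0.003] w 44.7 F [-0.6 -0.2  0.6]
q [ 0.78  0.7  -0.41  1.62  0.34  0.9   0.25]
full d [ 3.1 89.8 -6.9] w [-0.003  0.003 -0.005] per row [ 1.5 44.9 -3.4] [-0.002  0.001 -0.002]
[ 532.13853724 -352.85688586  129.        ]
```

View pics/w14.png

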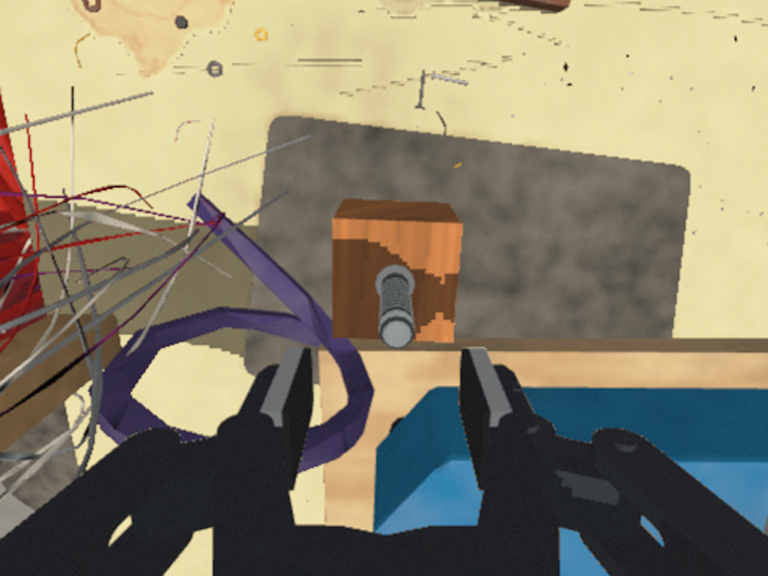

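```bash
python3 -c "
from h import *
show('w14','w14a',[210,165,310,245],8)
print(pix('w14',397/1.5-.2,332/1.5-.2,129),pix('w14',395/1.5-.2,282/1.5-.2,69))"
```

```text
[ 532.34611784 -352.43133123  129.        ] [ 532.3066124  -351.57252133   69.        ]
```

View pics/w14a.png

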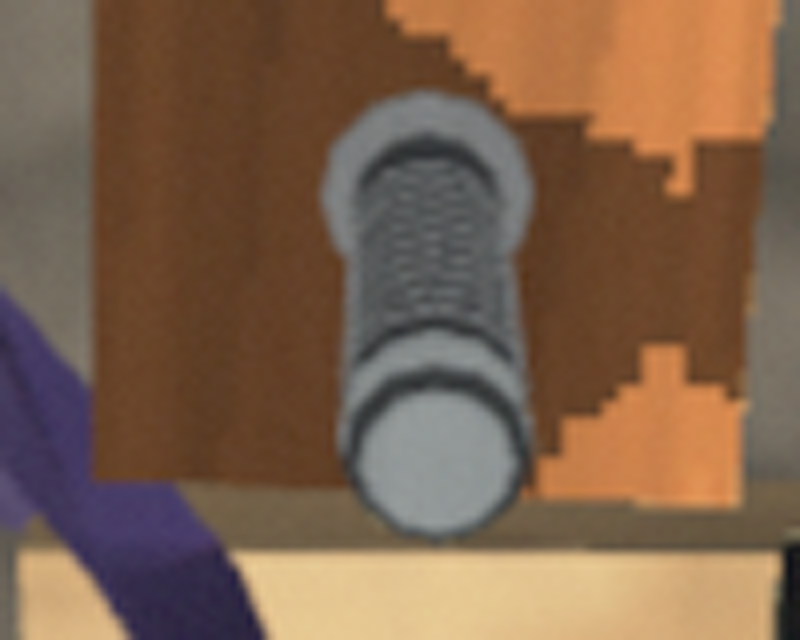

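```bash
python3 -m jog '[{"x":3,"y":15,"z":-6,"ax":0,"ay":0,"az":0,"grip":45},{"x":3,"y":45,"z":-6,"ax":0,"ay":0,"az":0,"grip":45},{"x":3,"y":75,"z":-6,"ax":0,"ay":0,"az":0,"grip":45},{"x":3,"y":89,"z":-6,"ax":0,"ay":0,"az":0,"grip":45},{"x":3,"y":89,"z":-6,"ax":0,"ay":0,"az":0,"grip":45}]'
python3 -c "
from h import *
go(532,-353,91,0.0,2);snap('wrist','w15',s=1.5)"
```

```text
clock: 11.3
eef_pos: [533.3, -352.8, 94.3]
tool_rot: [-1.57, 0.001, 0.005]
force: [-0.6, -0.1, 0.4]
width: 45.0
t 11.3 pos [ 533.3 -352.8   94.3] rot [-1.57e+00  1.00e-03  5.00e-03] w 45.0 F [-0.6 -0.1  0.4]
q [ 0.76  0.82 -0.36  1.66  0.39  0.74  0.21]
full d [-1.3  3.3 -0.2] w [-0.001  0.005 -0.001] per row [-0.6  1.7 -0.1] [-0.     0.002 -0.001]
```

View pics/w15.png

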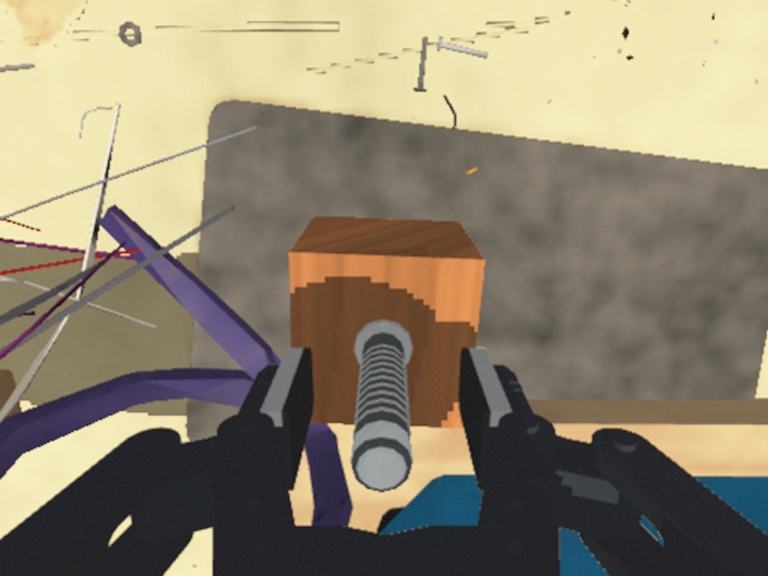

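```bash
python3 -c "
from h import *
for p in [(533.3,-352.8,129),(532,-353,129),(532,-353,69),(532,-356,129)]: print(p,proj('w15',p)*1.5)"
```

```text
(533.3, -352.8, 129) [385.97907279 464.62943734]
(532, -353, 129) [380.24216016 465.34435088]
(532, -353, 69) [382.18045277 348.94229106]
(532, -356, 129) [380.21733378 476.40402993]
```

```bash
python3 -m jog '[{"x":-1,"y":3,"z":0,"ax":0,"ay":0.004,"az":0,"grip":45},{"x":-1,"y":3,"z":0,"ax":0,"ay":0.004,"az":0,"grip":25},{"x":-1,"y":3,"z":0,"ax":0,"ay":0.004,"az":0,"grip":8},{"x":-1,"y":3,"z":0,"ax":0,"ay":0.004,"az":0,"grip":8},{"x":-1,"y":3,"z":0,"ax":0,"ay":0.004,"az":0,"grip":8}]'
python3 -m jog '[{"x":0,"y":0,"z":0,"ax":0,"ay":0,"az":0,"grip":8},{"x":0,"y":0,"z":0,"ax":0,"ay":0,"az":0,"grip":8}]'
python3 -c "
from h import *
go(532,-353,91,0.0,2);snap('wrist','w16',s=1.5)"
```

```text
clock: 11.85
eef_pos: [533.0, -353.6, 93.2]
tool_rot: [-1.572, -0.001, -0.0]
force: [-1.9, 0.4, 6.3]
width: 12.5
clock: 12.05
eef_pos: [533.0, -353.6, 93.2]
tool_rot: [-1.572, -0.001, -0.0]
force: [-1.1, 0.1, 5.8]
width: 12.1
t 12.05 pos [ 533.  -353.6   93.2] rot [-1.572e+00 -1.000e-03 -0.000e+00] w 12.1 F [-1.1  0.1  5.8]
q [ 0.76  0.82 -0.36  1.66  0.4   0.74  0.2 ]
full d [-1.   2.2  0.6] w [ 0.001 -0.     0.001] per row [-0.5  1.1  0.3] [ 0.    -0.     0.001]
```

View pics/w16.png

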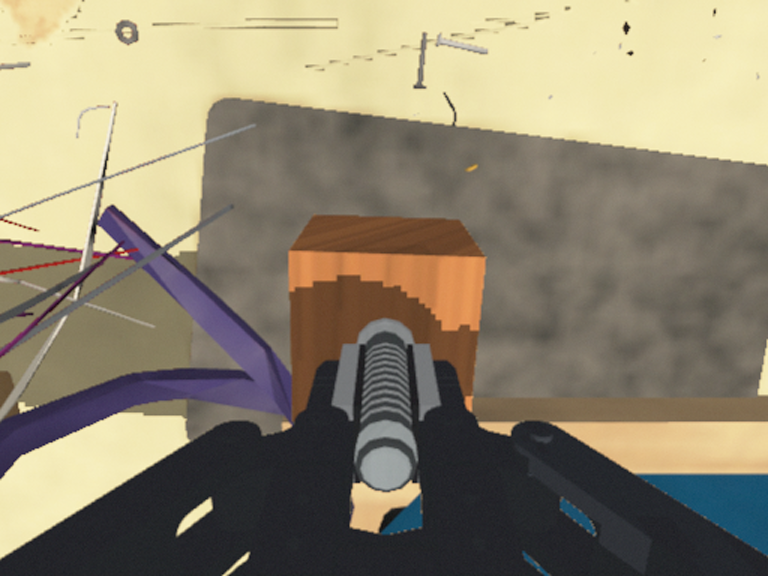

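```bash
python3 -m jog '[{"x":0,"y":-10,"z":0,"ax":0,"ay":0,"az":0,"grip":8},{"x":0,"y":-25,"z":0,"ax":0,"ay":0,"az":0,"grip":8},{"x":0,"y":-45,"z":0,"ax":0,"ay":0,"az":0,"grip":8},{"x":0,"y":-65,"z":0,"ax":0,"ay":0,"az":0,"grip":8},{"x":0,"y":-85,"z":0,"ax":0,"ay":0,"az":0,"grip":8}]'
python3 -m jog '[{"x":0,"y":-20,"z":0,"ax":0,"ay":0,"az":0,"grip":8},{"x":0,"y":-60,"z":0,"ax":0,"ay":0,"az":0,"grip":8},{"x":0,"y":-110,"z":0,"ax":0,"ay":0,"az":0,"grip":8},{"x":0,"y":-160,"z":0,"ax":0,"ay":0,"az":0,"grip":8},{"x":0,"y":-205,"z":0,"ax":0,"ay":0,"az":0,"grip":8}]'
python3 -c "
from h import *
go(500,-300,550,0.0,5);snap('wrist','w17',s=1.5);snap('scene','s17',s=1.5)"
```

```text
clock: 12.6
eef_pos: [532.5, -353.1, 178.8]
tool_rot: [-1.571, -0.0, 0.0]
force: [-0.2, -0.1, -1.2]
width: 12.6
clock: 13.1
eef_pos: [532.3, -352.8, 385.9]
tool_rot: [-1.571, -0.002, 0.001]
force: [0.4, -0.9, -1.5]
width: 12.2
t 13.1 pos [ 532.3 -352.8  385.9] rot [-1.571e+00 -2.000e-03  1.000e-03] w 12.2 F [ 0.4 -0.9 -1.5]
q [ 0.81  0.53 -0.47  1.33  0.24  1.33  0.34]
full d [ -31.9 -164.2   52.7] w [0.001 0.001 0.002] per row [ -6.4 -32.8  10.5] [0. 0. 0.]
```

View pics/w17.png

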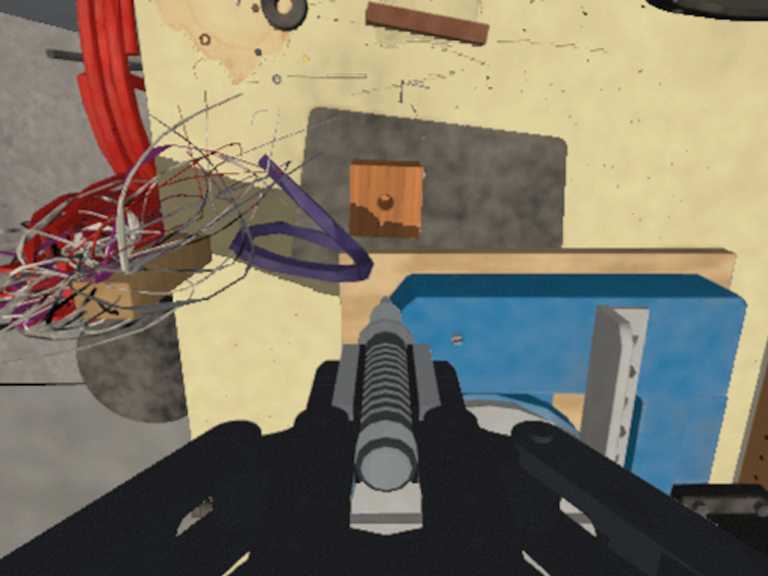

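View pics/s17.png

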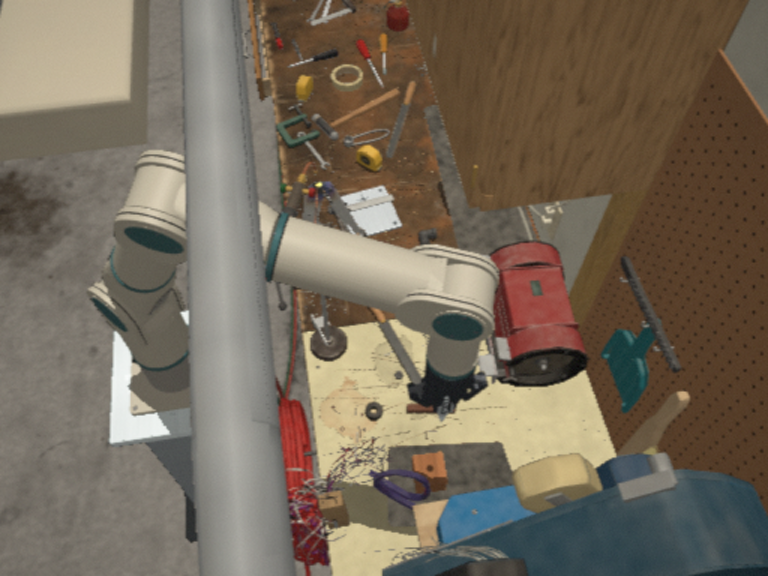

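```bash
python3 -c "
from h import *
show('w17','w17a',[220,185,300,335],5)
for p in [(532.3,-352.8,421.7),(532.3,-352.8,311.7),(532.3,-353.8,311.7),(532.3,-353.8,421.7)]: print(p,(proj('w17',p)-[220,185]+.4)*5)"
```

```text
(532.3, -352.8, 421.7) [190.74412659 637.38944188]
(532.3, -352.8, 311.7) [187.22336492  71.24816323]
(532.3, -353.8, 311.7) [187.21702791  78.5237569 ]
(532.3, -353.8, 421.7) [190.72287731 649.81872862]
```

View pics/w17a.png

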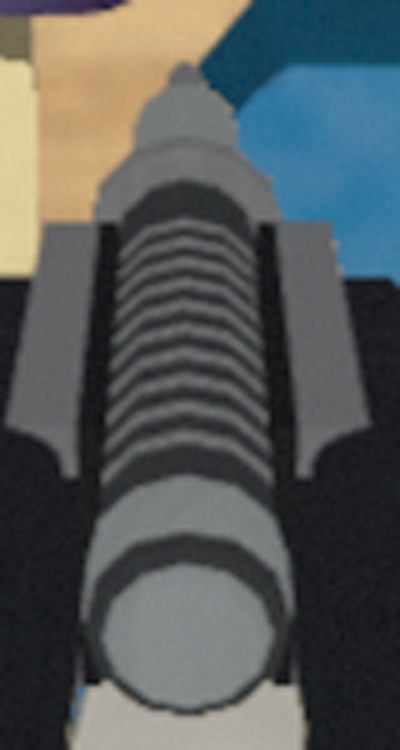

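```bash
python3 -m jog '[{"x":-10,"y":-40,"z":10,"ax":0,"ay":0,"az":0,"grip":8},{"x":-20,"y":-80,"z":25,"ax":0,"ay":0,"az":0,"grip":8},{"x":-30,"y":-120,"z":50,"ax":0,"ay":0,"az":0,"grip":8},{"x":-37,"y":-150,"z":85,"ax":0,"ay":0,"az":0,"grip":8},{"x":-42,"y":-172,"z":127,"ax":0,"ay":0,"az":0,"grip":8}]'
python3 -c "
from h import *
go(490,-0,560,0.0,5)"
```

```text
clock: 13.7
eef_pos: [489.5, -225.8, 556.2]
tool_rot: [-1.572, -0.002, -0.002]
force: [0.9, 0.4, -0.7]
width: 12.6
t 13.7 pos [ 489.5 -225.8  556.2] rot [-1.572 -0.002 -0.002] w 12.6 F [ 0.9  0.4 -0.7]
q [ 0.72  0.31 -0.51  1.22  0.15  1.65  0.23]
full d [-1.000e-01 -4.100e+00  2.258e+02] w [ 0.001 -0.002  0.002] per row [-0.  -0.8 45.2] [ 0. -0.  0.]
```

```bash
python3 -m jog '[{"x":0,"y":-2,"z":45,"ax":0,"ay":0,"az":0,"grip":8},{"x":0,"y":-4,"z":92,"ax":0,"ay":0,"az":0,"grip":8},{"x":0,"y":-4,"z":140,"ax":0,"ay":0,"az":0,"grip":8},{"x":0,"y":-4,"z":188,"ax":0,"ay":0,"az":0,"grip":8},{"x":0,"y":-4,"z":236,"ax":0,"ay":0,"az":0,"grip":8}]'
python3 -m jog '[{"x":0,"y":0,"z":48,"ax":0,"ay":0,"az":0,"grip":8},{"x":0,"y":0,"z":96,"ax":0,"ay":0,"az":0,"grip":8},{"x":0,"y":0,"z":144,"ax":0,"ay":0,"az":0,"grip":8},{"x":0,"y":0,"z":192,"ax":0,"ay":0,"az":0,"grip":8},{"x":0,"y":0,"z":240,"ax":0,"ay":0,"az":0,"grip":8}]'
python3 -c "
from h import *
go(515,434,400,0.0,5)"
```

```text
clock: 14.2
eef_pos: [489.3, 11.8, 558.3]
tool_rot: [-1.571, 0.0, 0.0]
force: [0.1, 1.1, -1.3]
width: 12.9
clock: 14.7
eef_pos: [489.6, 251.2, 558.2]
tool_rot: [-1.572, -0.0, 0.0]
force: [1.3, 0.0, -0.9]
width: 12.7
t 14.7 pos [489.6 251.2 558.2] rot [-1.572 -0.     0.   ] w 12.7 F [ 1.3  0.  -0.9]
q [-0.09  0.36 -0.71  1.18  0.24  1.68 -0.74]
full d [ 25.4 158.1 182.9] w [0.001 0.    0.   ] per row [ 5.1 31.6 36.6] [0. 0. 0.]
```

```bash
python3 -m jog '[{"x":4,"y":0,"z":46,"ax":0,"ay":0,"az":0,"grip":8},{"x":8,"y":0,"z":92,"ax":0,"ay":0,"az":0,"grip":8},{"x":14,"y":20,"z":132,"ax":0,"ay":0,"az":0,"grip":8},{"x":20,"y":55,"z":162,"ax":0,"ay":0,"az":0,"grip":8},{"x":25,"y":100,"z":182,"ax":0,"ay":0,"az":0,"grip":8}]'
python3 -m jog '[{"x":0,"y":45,"z":0,"ax":0,"ay":0,"az":0,"grip":8},{"x":0,"y":90,"z":0,"ax":0,"ay":0,"az":0,"grip":8},{"x":0,"y":135,"z":0,"ax":0,"ay":0,"az":0,"grip":8},{"x":0,"y":180,"z":0,"ax":0,"ay":0,"az":0,"grip":8},{"x":0,"y":220,"z":0,"ax":0,"ay":0,"az":0,"grip":8}]'
python3 -c "
from h import *
go(515,434,150,0.0,5);snap('wrist','w18',s=1.5)"
```

```text
clock: 15.2
eef_pos: [514.3, 435.2, 457.8]
tool_rot: [-1.568, -0.001, 0.003]
force: [0.5, -0.3, -1.0]
width: 12.5
clock: 15.7
eef_pos: [514.7, 430.7, 235.9]
tool_rot: [-1.572, 0.001, 0.0]
force: [0.2, 0.0, -1.7]
width: 12.5
t 15.7 pos [514.7 430.7 235.9] rot [-1.572e+00  1.000e-03  0.000e+00] w 12.5 F [ 0.2  0.  -1.7]
q [-0.39  0.74 -0.64  1.44  0.47  1.12 -1.12]
full d [ 0.4 85.9  3.5] w [ 0.002  0.    -0.001] per row [ 0.1 17.2  0.7] [ 0.  0. -0.]
```

View pics/w18.png

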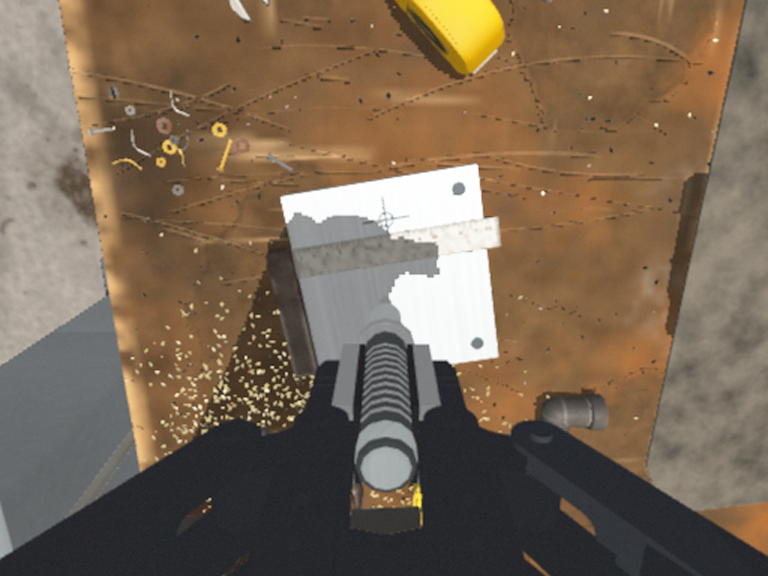

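```bash
python3 -m jog '[{"x":0,"y":40,"z":2,"ax":0.001,"ay":0,"az":0,"grip":8},{"x":0,"y":80,"z":3,"ax":0.001,"ay":0,"az":0,"grip":8},{"x":0,"y":115,"z":3,"ax":0.001,"ay":0,"az":0,"grip":8},{"x":0,"y":135,"z":3,"ax":0.001,"ay":0,"az":0,"grip":8},{"x":0,"y":135,"z":3,"ax":0.001,"ay":0,"az":0,"grip":8}]'
python3 -c "
from h import *
go(515,434,92,0.0,5);snap('wrist','w19',s=1.5);show('w19','w19a',[190,130,330,250],5.5);show('w19','w19t',[220,185,300,335],5)"
```

```text
clock: 16.25
eef_pos: [514.3, 432.9, 100.7]
tool_rot: [-1.574, 0.004, 0.0]
force: [-0.2, -0.1, -0.1]
width: 12.3
t 16.25 pos [514.3 432.9 100.7] rot [-1.574  0.004  0.   ] w 12.3 F [-0.2 -0.1 -0.1]
q [-0.43  0.89 -0.57  1.55  0.57  0.88 -1.2 ]
full d [0.8 8.7 1.1] w [ 0.003  0.    -0.004] per row [0.2 1.7 0.2] [ 0.001  0.    -0.001]
```

View pics/w19a.png

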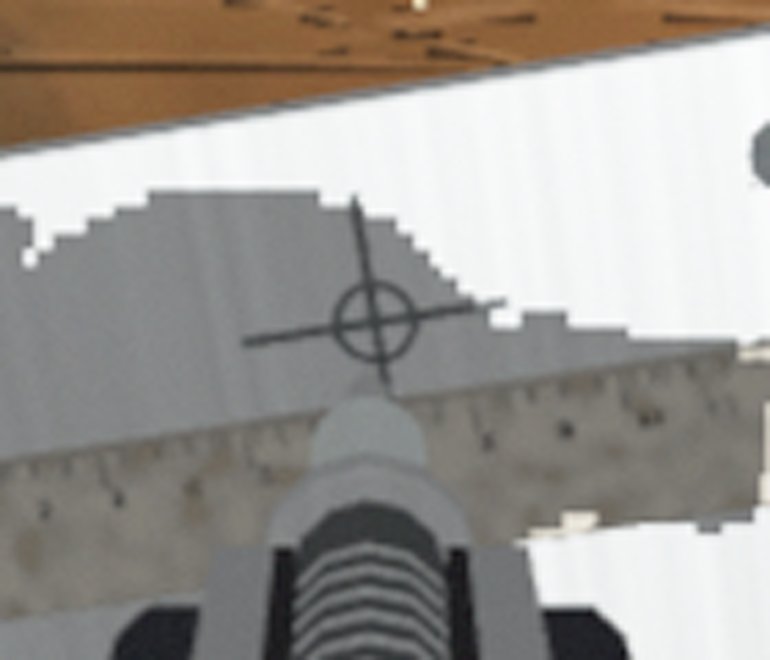

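```bash
python3 -c "
from h import *
s=read_state(); Rm=R.from_euler('xyz',s['tool_rot']).as_matrix(); tip=s['eef_pos']+Rm@[0,74.2,0]; print(s['eef_pos'],s['tool_rot'],'tip model',tip,(proj('w19',tip)-[190,130]+.4)*5.5)
print('mark',pix('w19',190+376/5.5-.4,130+321/5.5-.4,7.5),'tip px',pix('w19',190+370/5.5-.4,130+383/5.5-.4,tip[2]))"
```

```text
[515.17542556 434.29346289 102.91554813] [-1.57125109e+00  1.44605598e-03 -3.64142247e-05] tip model [515.06812703 434.25972312  28.71563338] [381.39149855 374.33426322]
mark [514.42015766 433.63301014   7.5       ] tip px [513.74905733 433.18723245  28.71563338]
```

View pics/w19t.png

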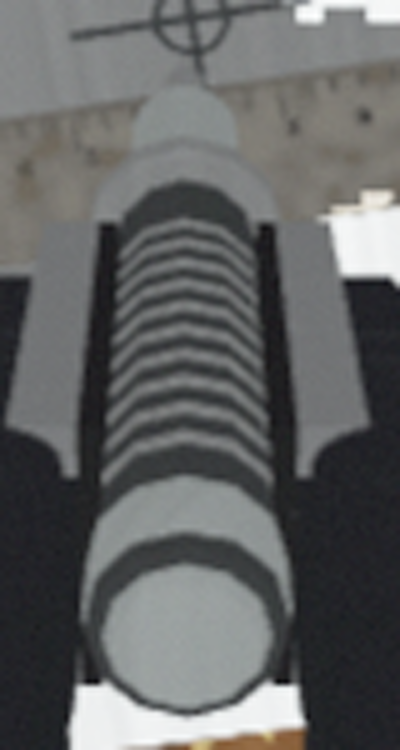

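```bash
python3 -m jog '[{"x":0,"y":5,"z":0,"ax":0,"ay":0,"az":0,"grip":8},{"x":0,"y":10,"z":0,"ax":0,"ay":0,"az":0,"grip":8},{"x":0,"y":10,"z":0,"ax":0,"ay":0,"az":0,"grip":8},{"x":0,"y":10,"z":0,"ax":0,"ay":0,"az":0,"grip":8}]'
python3 -c "
from h import *
go(515,434,82,0.0,5);snap('wrist','w20',s=1.5);go(515,434,82,0.0,5);show('w20','w20a',[220,150,300,220],9)
s=read_state(); Rm=R.from_euler('xyz',s['tool_rot']).as_matrix(); tip=s['eef_pos']+Rm@[0,74.2,0]; print('tip model',tip,(proj('w20',tip)-[220,150]+.45)*9)
"
```

```text
clock: 16.7
eef_pos: [515.8, 434.9, 93.7]
tool_rot: [-1.569, -0.001, -0.0]
force: [0.3, -0.9, -1.0]
width: 12.7
t 16.7 pos [515.8 434.9  93.7] rot [-1.569e+00 -1.000e-03 -0.000e+00] w 12.7 F [ 0.3 -0.9 -1. ]
q [-0.43  0.89 -0.56  1.55  0.58  0.87 -1.21]
full d [-0.8 11.7 -0.9] w [-0.001 -0.     0.001] per row [-0.2  2.3 -0.2] [-0. -0.  0.]
t 16.75 pos [515.8 434.9  93.7] rot [-1.569e+00 -1.000e-03 -0.000e+00] w 12.6 F [ 0.6  0.4 -1.1]
q [-0.43  0.89 -0.56  1.55  0.58  0.87 -1.21]
full d [-0.8 11.7 -0.9] w [-0.001 -0.     0.001] per row [-0.2  2.3 -0.2] [-0. -0.  0.]
tip model [515.80601706 435.03213901  19.47561497] [338.48056579 442.87840555]
```

View pics/w20a.png

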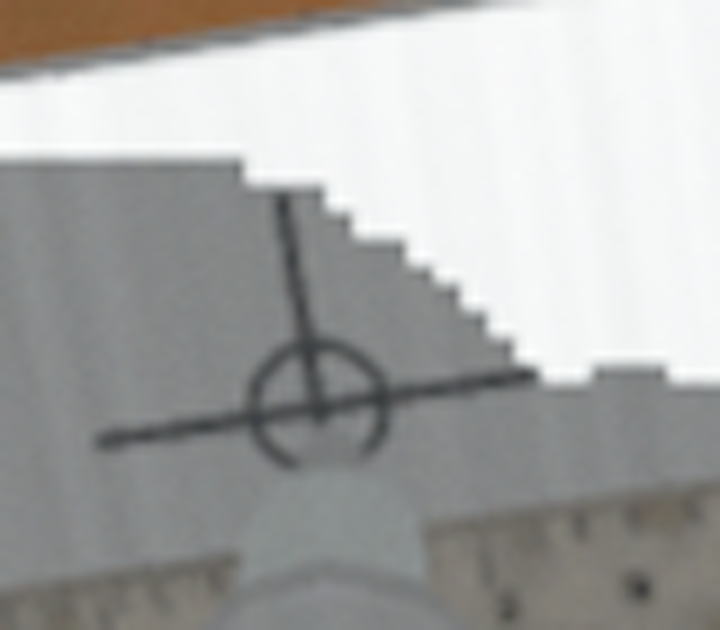

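```bash
python3 -c "
from h import *
print('mark',pix('w20',220+319/9-.45,150+406/9-.45,7.5),'tip px',pix('w20',220+335/9-.45,150+433/9-.45,19.5))
c=np.load('pics/w20.npz')['c'][:,:,::-1][170:215,235:280]
c=cv2.resize(c,None,fx=13,fy=13,interpolation=cv2.INTER_CUBIC); c=np.clip((c.astype(float)-90)*2.2,0,255).astype('uint8'); cv2.imwrite('pics/w20b.png',c)
"
```

```text
mark [514.35190138 433.60344519   7.5       ] tip px [515.55673667 435.79300889  19.5       ]
```

View pics/w20b.png

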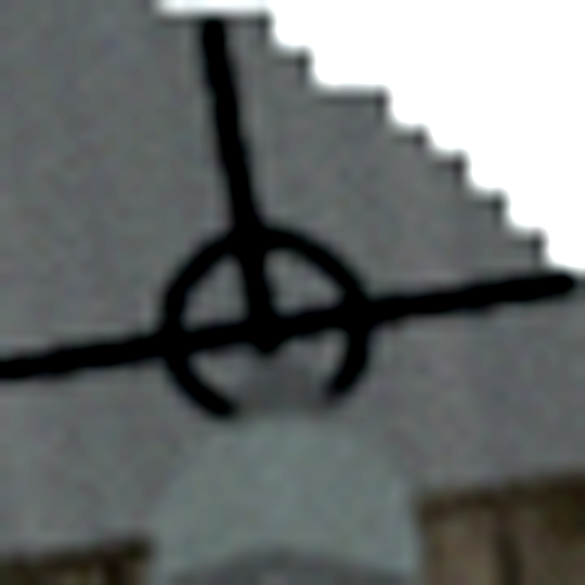

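```bash
python3 -m jog '[{"x":-0.6,"y":3,"z":-1,"ax":0,"ay":0,"az":0,"grip":8},{"x":-1.3,"y":6,"z":-1.9,"ax":0,"ay":0,"az":0,"grip":8},{"x":-1.3,"y":9,"z":-1.9,"ax":0,"ay":0,"az":0,"grip":8},{"x":-1.3,"y":9,"z":-1.9,"ax":0,"ay":0,"az":0,"grip":8},{"x":-1.3,"y":9,"z":-1.9,"ax":0,"ay":0,"az":0,"grip":8}]'
python3 -c "
from h import *
snap('wrist','w21',s=1.5);go(514.3,433.5,77,0.0,5)
c=np.load('pics/w21.npz')['c'][:,:,::-1][170:215,235:280]
c=cv2.resize(c,None,fx=13,fy=13,interpolation=cv2.INTER_CUBIC); c=np.clip((c.astype(float)-90)*2.2,0,255).astype('uint8'); cv2.imwrite('pics/w21b.png',c)
"
```

```text
clock: 17.25
eef_pos: [514.2, 432.8, 83.8]
tool_rot: [-1.57, 0.0, -0.0]
force: [-0.4, 1.0, -1.8]
width: 12.5
t 17.3 pos [514.2 432.9  84. ] rot [-1.57  0.   -0.  ] w 12.4 F [-0.8 -0.9 -0.7]
q [-0.43  0.9  -0.56  1.56  0.59  0.85 -1.22]
full d [0.1 7.  0.6] w [-0.001 -0.    -0.   ] per row [0.  1.4 0.1] [-0. -0. -0.]
```

View pics/w21b.png

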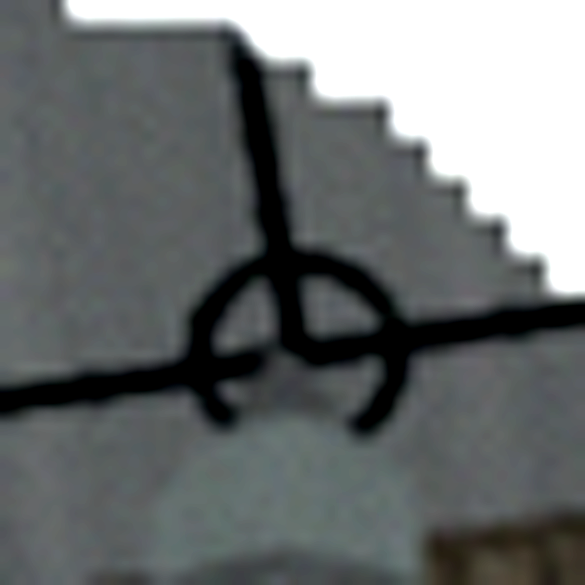

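```bash
python3 -m jog '[{"x":0.7,"y":1,"z":0.2,"ax":0,"ay":0,"az":0,"grip":8},{"x":0.7,"y":2,"z":0.2,"ax":0,"ay":0,"az":0,"grip":8},{"x":0.7,"y":3,"z":0.2,"ax":0,"ay":0,"az":0,"grip":8},{"x":0.7,"y":4,"z":0.2,"ax":0,"ay":0,"az":0,"grip":8},{"x":0.7,"y":4,"z":0.2,"ax":0,"ay":0,"az":0,"grip":8}]'
python3 -c "
from h import *
snap('wrist','w22',s=1.5);go(514.3,433.5,77,0.0,5)
c=np.load('pics/w22.npz')['c'][:,:,::-1][170:215,235:280]
c=cv2.resize(c,None,fx=13,fy=13,interpolation=cv2.INTER_CUBIC); c=np.clip((c.astype(float)-90)*2.2,0,255).astype('uint8'); cv2.imwrite('pics/w22b.png',c)
"
```

```text
clock: 17.8
eef_pos: [515.1, 433.2, 80.3]
tool_rot: [-1.569, -0.0, -0.0]
force: [-0.7, -1.0, 1.9]
width: 12.5
t 17.85 pos [515.1 433.3  80.4] rot [-1.569 -0.    -0.   ] w 12.4 F [-0.2  0.8  2.5]
q [-0.43  0.91 -0.56  1.56  0.59  0.84 -1.22]
full d [-0.8  3.4  0.2] w [-0.001 -0.     0.   ] per row [-0.2  0.7  0. ] [-0. -0.  0.]
```

View pics/w22b.png

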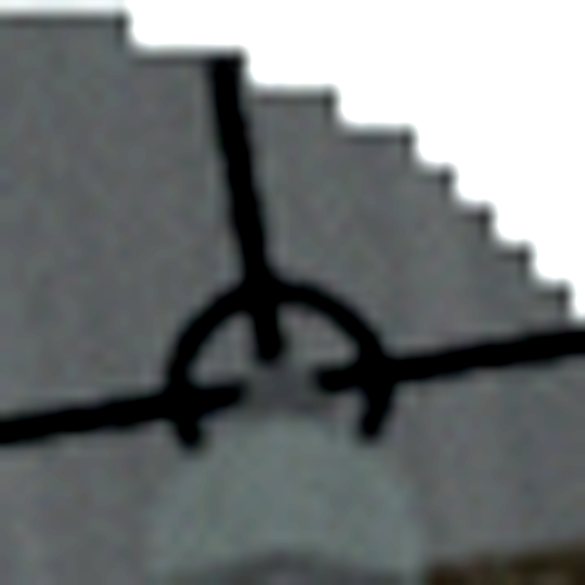

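```bash
python3 -m jog '[{"x":0,"y":1,"z":0,"ax":0,"ay":0,"az":0,"grip":8},{"x":0,"y":2,"z":0,"ax":0,"ay":0,"az":0,"grip":8},{"x":0,"y":3,"z":0,"ax":0,"ay":0,"az":0,"grip":8},{"x":0,"y":3,"z":0,"ax":0,"ay":0,"az":0,"grip":8},{"x":0,"y":3,"z":0,"ax":0,"ay":0,"az":0,"grip":8}]'
python3 -c "
from h import *
for i in range(3): 
    snap('wrist','w23',s=1.5);go(514.3,433.5,77,0.0,5)
c=np.load('pics/w23.npz')['c'][:,:,::-1][170:215,235:280]
c=cv2.resize(c,None,fx=13,fy=13,interpolation=cv2.INTER_CUBIC); c=np.clip((c.astype(float)-90)*2.2,0,255).astype('uint8'); cv2.imwrite('pics/w23b.png',c)
"
```

```text
clock: 18.35
eef_pos: [515.1, 433.2, 77.3]
tool_rot: [-1.569, -0.0, -0.0]
force: [0.2, -0.8, 3.9]
width: 12.8
t 18.4 pos [515.1 433.3  77.3] rot [-1.569 -0.    -0.   ] w 12.2 F [-0.1  0.2  4.3]
q [-0.44  0.91 -0.55  1.56  0.59  0.84 -1.22]
full d [-0.8  0.3  0.2] w [-0.001 -0.     0.   ] per row [-0.2  0.1  0. ] [-0. -0.  0.]
t 18.45 pos [515.1 433.2  77.3] rot [-1.569 -0.    -0.   ] w 12.7 F [-0.5  0.2  3.8]
q [-0.44  0.91 -0.55  1.56  0.59  0.84 -1.22]
full d [-0.8  0.3  0.3] w [-0.001 -0.     0.   ] per row [-0.2  0.1  0.1] [-0. -0.  0.]
t 18.5 pos [515.1 433.3  77.3] rot [-1.569 -0.    -0.   ] w 12.7 F [0.2 0.3 4.1]
q [-0.44  0.91 -0.55  1.56  0.59  0.84 -1.22]
full d [-0.8  0.3  0.2] w [-0.001 -0.     0.   ] per row [-0.2  0.1  0. ] [-0. -0.  0.]
```

View pics/w23b.png

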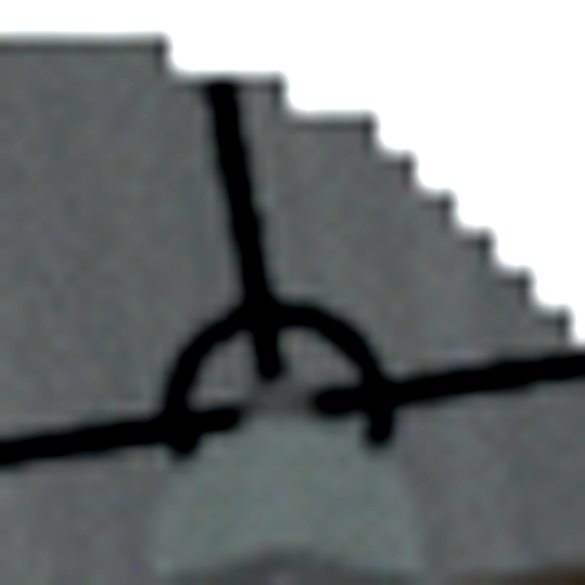

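View pics/w23.png

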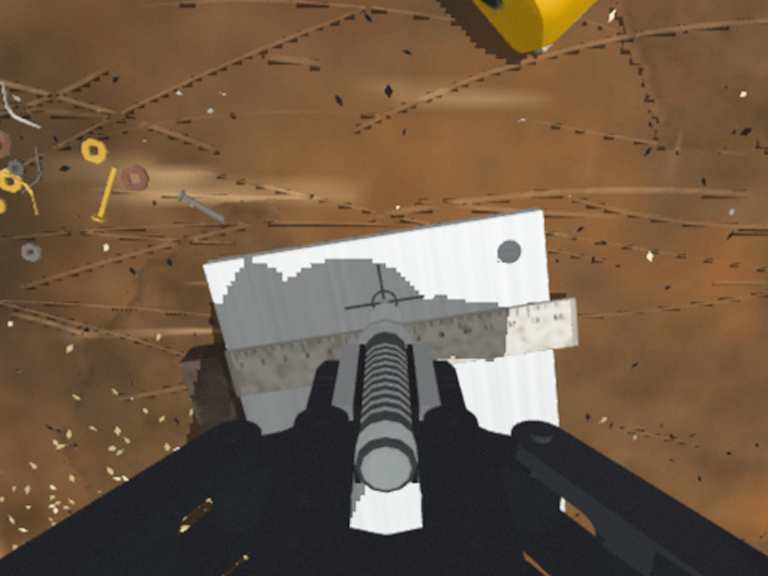

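```bash
python3 -c "
from h import *
L=lambda t: cv2.cvtColor(np.load(f'pics/{t}.npz')['c'],cv2.COLOR_RGB2GRAY).astype(np.float32)
for name,(x0,x1,y0,y1) in dict(top=(236,280,272,332),fing=(280,296,228,290)).items():
  for a,b in [('w17','w20'),('w20','w21'),('w21','w22'),('w21','w23'),('w20','w23')]:
    print(name,a,b,cv2.phaseCorrelate(L(a)[y0:y1,x0:x1].copy(),L(b)[y0:y1,x0:x1].copy()))
for t in ['w21','w23']: show(t,t+'t',[220,185,300,335],5)
a=cv2.imread('pics/w21t.png');b=cv2.imread('pics/w23t.png');cv2.imwrite('pics/cmp.png',np.hstack([a,b])[:600])
h=np.hstack([a,b]);cv2.imwrite('pics/cmp.png',cv2.resize(h,(640,600)))
"
```

```text
top w17 w20 ((0.35086448430956807, 0.013211718209607426), 0.9997002036483199)
top w20 w21 ((0.5285715815924625, 0.06669281944022387), 0.8569589247526946)
top w21 w22 ((0.6528628321080703, 0.04176376796676706), 0.9847649629027755)
top w21 w23 ((0.4708726747983327, 0.027385690599054158), 0.9729395154670433)
top w20 w23 ((0.5726288709442073, 0.063753745058591), 0.926059219483976)
fing w17 w20 ((-0.11655315339432804, -0.19584836233782), 0.8729810337536037)
fing w20 w21 ((0.07333315879369451, 0.061941868729569194), 0.9747140977997333)
fing w21 w22 ((0.29819579795645357, -0.18766867718451863), 0.7924695699475706)
fing w21 w23 ((0.14635091027238012, 0.21893923999476428), 0.948332968109753)
fing w20 w23 ((0.0901315242182541, 0.2715884380922766), 0.827997743152082)
```

View pics/cmp.png

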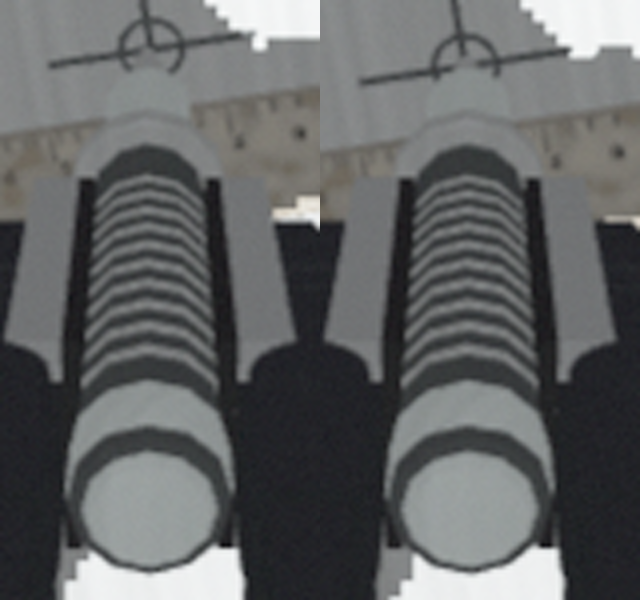

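```bash
python3 -m jog '[{"x":-0.3,"y":0.5,"z":0.2,"ax":0,"ay":0,"az":0,"grip":8},{"x":-0.3,"y":1,"z":0.2,"ax":0,"ay":0,"az":0,"grip":8},{"x":-0.3,"y":1,"z":0.2,"ax":0,"ay":0,"az":0,"grip":8},{"x":-0.3,"y":1,"z":0.2,"ax":0,"ay":0,"az":0,"grip":8}]'
python3 -c "
from h import *
F=[]
for i in range(6): 
    snap('wrist','w24',s=1.5);s=read_state();F.append(np.r_[s['force'],s['eef_pos'],s['clock']])
print(np.round(F,2))
show('w24','w24a',[110,120,400,260],2.7);snap('top','t24',[135,150,245,235],7);snap('scene','s24',[190,100,300,190],7)
"
```

```text
clock: 18.9
eef_pos: [515.0, 433.3, 76.3]
tool_rot: [-1.57, -0.001, -0.0]
force: [-0.1, -0.4, 5.6]
width: 12.7
[[ 9.4000e-01  1.3000e-01  5.4300e+00  5.1496e+02  4.3335e+02  7.6280e+01
   1.8950e+01]
 [-2.5000e-01 -9.2000e-01  5.5400e+00  5.1495e+02  4.3332e+02  7.6290e+01
   1.9000e+01]
 [ 1.1400e+00 -3.9000e-01  5.1800e+00  5.1498e+02  4.3333e+02  7.6300e+01
   1.9050e+01]
 [ 8.4000e-01 -1.6000e-01  5.2000e+00  5.1497e+02  4.3331e+02  7.6270e+01
   1.9100e+01]
 [ 5.1000e-01 -4.3000e-01  5.5900e+00  5.1498e+02  4.3333e+02  7.6300e+01
   1.9150e+01]
 [ 6.9000e-01 -3.2000e-01  5.9600e+00  5.1498e+02  4.3333e+02  7.6310e+01
   1.9200e+01]]
```

View pics/w24a.png

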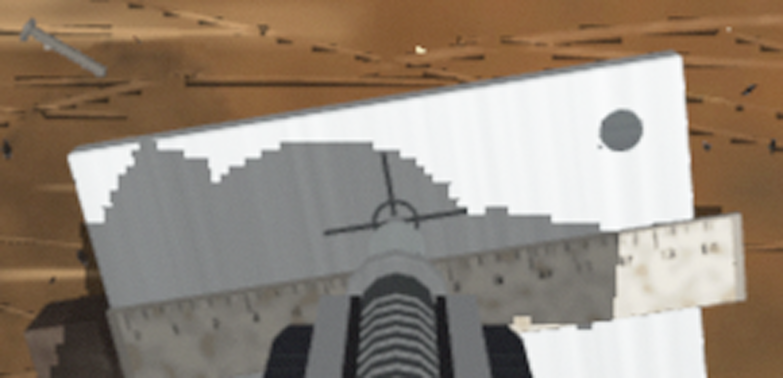

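View pics/t24.png

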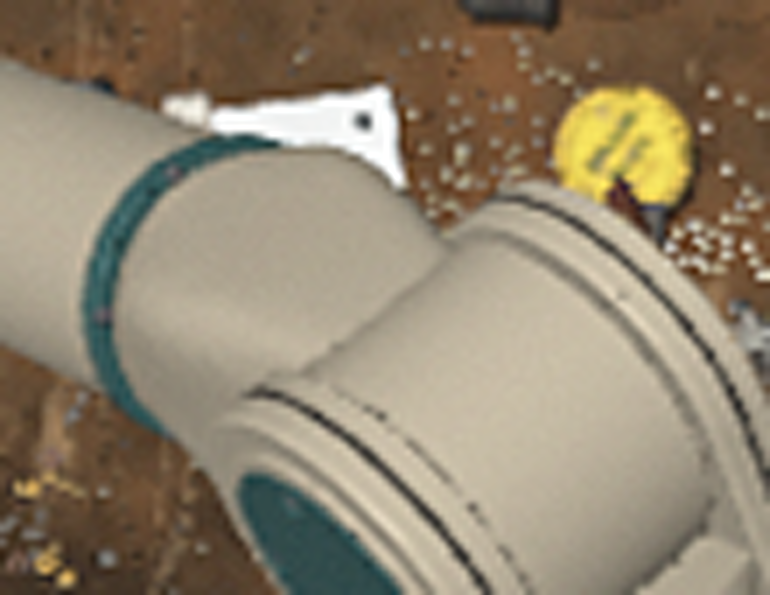

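View pics/s24.png

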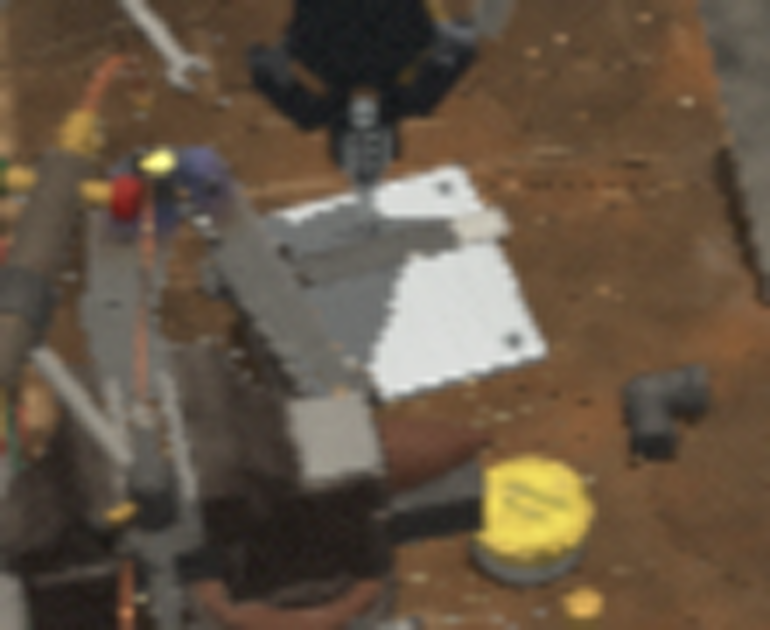

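```bash
python3 -c "
from cell import *
print(finish_job())"
```

```text
the job is handed in; nothing more can be done
None
```

The job is handed in at about 19 s, with the gripper still holding the punch pressed on the mark.

- **Square:** I set it with its stock flush against the plate's front edge and let go of it. The outer edge of the blade sits about 10 mm to the right of the cross and clear of the ring. No gap was visible after release, and the visible part of the blade had not moved at the end. The arm hid the stock in the last pictures, so I could not check it flush again there.
- **Punch:** I drew it out of its block, carried it over the torch and stood it upright (about 0.001 rad of tilt) with its point inside the ring. My estimate is that the point is about 1 mm or less from the cross.
- **Nose:** Force and height give slightly different answers for how far the nose is in. The force is about 6.7 N after allowing for bias, which means about 4.7 mm. The height gives about 5.4 mm. Both are close to half-way and well short of home. One step earlier they disagreed more, at 3.2 mm against 4.4 mm. The punch had not slipped in the grip.
- **Other objects:** I did not touch any of them on purpose and saw no contact forces on the way. I did not measure their positions again at the end.

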